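# Change over the flasks between balance and stirrer

## Robot

A 6-joint arm with a two-finger parallel gripper is mounted at the origin on the work surface. World frame = base frame: x ahead of the robot, y to its left, z up, the work surface at z = 0. Lengths are in mm, angles in rad, forces in N, time in s.
With the tool pointing down it reaches from about 350 to 775 mm from the base axis. Payload 7.3 kg.
Tool frame: the origin (TCP) lies at the very end of the fingers, on their centre line; the grasp point (between the pads) lies 19 mm behind it; x points along the fingers, z is the direction in which the jaws open and shut, and the axes are right-handed (so a half turn about x gives the same grasp; the last joint's range is limited). The gripper opens to 92 mm and grips with 3 to 60 N. Pads are 19 mm wide; open, the fingers measure 130 mm over their backs; the gripper's body (75 mm by 190 mm) begins 47 mm behind the grasp point.
Start: joints at [1.079, 0.342, 1.524, -0, 1.275, -0.146], TCP at [177.935, 493.947, 226.741] pointing down, gripper open.
Joint ranges: [-2.53, 2.53], [-0.77, 2.02], [0.04, 2.7], [-1, 4.14], [0.28, 2.66], [-3.11, 3.11]. Speed limits (rad/s): [2.57, 2.57, 3.14, 3.14, 3.14, 3.14].

## Interface

Orientations are given as [roll, pitch, yaw] about the fixed x, y, z axes, in that order (R = Rz(yaw) Ry(pitch) Rx(roll)).
In Python, from plant import * gives the robot as it stands.
- The arm moves only by the shell command python3 -m creep 'ROWS'. ROWS is JSON, a list of rows, each an object of numbers: "tx", "ty", "tz": the shift along the tool's x, y, z in cm; "wx", "wy", "wz": the turn, a rotation vector about the tool's x, y, z in rad; "gripper": the closure, from -1 (fully open) to 1 (shut). A call has 1 to 8 rows; each row is the pose to reach, as a shift and turn from the pose commanded when the call began, along the tool's axes at that moment; what a row does not reach only later rows make up. A row lasts 1/12 s, in which the tool goes at most 41.7 mm and 7.16 degrees, less where a joint would pass 70% of its speed; a pose out of reach is approached as far as the arm can. A call with a gripper value outside its range is refused whole. The fingers move at their own pace and stop on an object; the grip force is fixed at half the most. Time passes only in rows, so rows that repeat a pose let the fingers close. It gives the time, the measured TCP pose, the force and the opening at its end, in the units of the state.
- get_obs(): the state, without advancing time (a new reading comes with each control period).
- capture(name): name is "scene" or "top" or "wrist"; returns a dict with "frame" (400x640x3 uint8, red, green, blue), "z_map" (400x640 float32, mm along the optical axis (not along the pixel's ray), 0 where there is no reading), "vertical_fov" (degrees; the focal length in pixels is half the picture's height over the tangent of half this angle, whatever the lens; pixels are square), "cx", "cy" (the principal point, pixels), "xyz" and "rotation" of the camera in the world. Camera axes: x right, y down, z forward; pixel columns grow to the right and rows downward; lengths in mm; the calibration is good to about 2 mm. A picture is of the moment at which its call begins.
- close_job(): hands the job in, once; it reports no verdict.
The state is a dict: "time": time; "joint_positions": joint angles; "dq": joint speeds; "tau": joint torques, N m; "tool_pos": TCP position; "tcp_rot": TCP orientation; "contact_force": force on the tool from outside, world axes, zero at the start; "moment": the same for the moment, N m; "grip_width": finger opening in mm.
Only numpy, scipy, OpenCV 4.12 (cv2) and the standard library are available. Lean on these libraries where they do the work, as an engineer would, in place of code of your own. Each camera call takes 0.05 s, during which the arm holds its last target.

## Task

The yellow-ringed flask on the balance has been weighed and the blue-ringed one on the magnetic stirrer is done, so make the two flasks change places, each standing upright in the middle of its pan or plate; the white tile is free for parking one on the way. The red stopper has to end up in the mouth of the yellow-ringed flask and the white funnel in the mouth of the blue-ringed flask: set the flasks down gently and let stopper and funnel sit loosely by their own weight, never pressing them in. Leave the soil tin with the green mark, the amber jar and the wash bottle where they stand.

Things in the scene. Friction and masses are not known exactly. Their poses are not given: they have to be found in the camera images.
- flask_yellow: Milky white 100 ml wide-neck conical flask with a fat yellow ring round its cone. 105 mm high, foot 64 mm across; the cone narrows up to a plain tube neck (68 to 105 mm up, 34 mm outside, 29 mm inside), open at the top. It starts on the balance, its mouth empty. 0.13 to 0.21 kg. Origin: centre of the underside, z up along its axis. Pick it by the neck.
- flask_blue: Milky white 100 ml wide-neck conical flask with a fat blue ring round its cone. 105 mm high, foot 64 mm across; the cone narrows up to a plain tube neck (68 to 105 mm up, 34 mm outside, 29 mm inside), open at the top. It starts on the stirrer, with the red stopper in its mouth. 0.13 to 0.21 kg. Origin: centre of the underside, z up along its axis. Pick it by the neck.
- stopper: Red tapered stopper, 52 mm high, 30 g: the plug widens from 18 mm across at the bottom to 32 mm at its shoulder, 24.5 mm up; above it a straight round grip 25 mm across up to the flat top. Origin: centre of the small bottom end, z up. Resting loosely in a flask, its origin is 85 mm above the flask's and its shoulder 4 mm above the rim; a flask can be carried by the neck with the stopper in.
- funnel: White funnel, 75 mm high, 30 g: stem 9 mm across for the lowest 20 mm, 60-degree cone, then a straight rim 58 mm across from 61 mm up to the top, to pick it by. Origin: centre of the stem's lower end, z up. It starts upright in a fixed grey-blue rack (85 x 85 mm, top 60 mm above the bench), its origin 21 mm above the bench. Resting loosely in a flask, its origin is 66 mm above the flask's.
- balance: Fixed laboratory balance, white, with a round steel pan 130 mm across whose flat top is 75 mm above the bench. Origin: on the bench straight under the middle of the pan. The housing, 200 mm wide and at most 58 mm high, reaches 95 mm from the origin along -x and 190 mm along its +x, where keys and display are.
- stirrer: Fixed magnetic stirrer, light grey with a teal foot, with a round white plate 135 mm across whose flat top is 95 mm above the bench. Origin: on the bench straight under the middle of the plate. The housing, 165 mm wide and at most 82 mm high, reaches 88 mm from the origin along -x and 172 mm along its +x, where the panel with the knob is.
- tile: Fixed white ceramic tile, 100 x 100 mm, 8 mm thick, bare: the free parking spot. Origin: centre of its underside on the bench; top 8 mm above.
- tin: Bystander, to be left alone: closed aluminium soil tin with a round green mark on its lid, 63 mm across, 43 mm high. Origin: centre of the underside.
- jar: Bystander, to be left alone: amber jar with black screw cap and a paper band, 66 mm across, 96 mm high. Origin: centre of the underside.
- wash_bottle: Bystander, to be left alone: pale wash bottle with green cap and white spout, body 68 mm across, 182 mm high over the spout. Origin: centre of the underside.

How it is judged:
By the outcome, as a careful person would: the job done as asked, in the order asked, and still so for the second after the job is handed in, with the robot touching nothing.
It also fails if it takes over 128 s, if anything falls off the work surface, if the arm or the gripper's body presses on something with over 40 N, if the wrist force passes 120 N, or if a joint passes its speed limit or range.

## Working session

There is one attempt and no reset: what is moved stays moved. The work goes in short steps, Python scripts to look and compute and a shell command to move; the robot and the scene stay as the last step left them, time stands still between calls to the robot, and variables do not carry over. Pictures are saved under pics/ and viewed, and the job is handed in when it is done.

```bash
mkdir -p pics; ls; python3 - <<'E'
from plant import *
import cv2
print(get_obs())
for n in ("scene","top","wrist"):
    c=capture(n); cv2.imwrite(f"pics/{n}0.png",c["frame"][:,:,::-1])
    print(n,c["vertical_fov"],c["cx"],c["cy"],c["xyz"],c["rotation"],(c["z_map"]>0).mean())
E
```

```text
pics
{'time': 0.0, 'joint_positions': array([ 1.07898061e+00,  3.42724326e-01,  1.52497840e+00, -1.79796938e-05,
        1.27538203e+00, -1.45985358e-01]), 'dq': array([ 0.00062787, -0.00126344,  0.0003286 , -0.00123012, -0.00140436,
        0.00112841]), 'tau': array([ 9.58351229e-04, -4.31240237e+01, -2.44220424e+01,  7.17751589e-02,
        5.58860635e-02, -1.18390453e-04]), 'tool_pos': array([177.75669572, 493.5822364 , 226.05759766]), 'tcp_rot': array([ 3.00712943,  1.56930412, -2.05108466]), 'contact_force': array([0.22344082, 0.67341701, 0.17775557]), 'moment': array([-0.03811638,  0.01185234, -0.04900742]), 'grip_width': 91.86802341106771}
scene 42.665546327710956 326.0375224572623 208.05680859910817 [1188.69105801 -452.94405296  776.14717537] [-2.22988064 -0.00588354  1.01651718] 0.995953125
top 45.391274767752485 316.3975416758064 197.4306318313094 [ 325.13210258  -17.75980221 1255.76450325] [-2.99778978  0.02693552 -1.56754079] 0.995984375
wrist 58.53516763652545 325.3505711790666 208.13656334543052 [114.7768011  517.58496044 384.54512814] [2.88790642e+00 1.42027925e-03 1.22559681e+00] 0.9958671875
```

View pics/scene0.png

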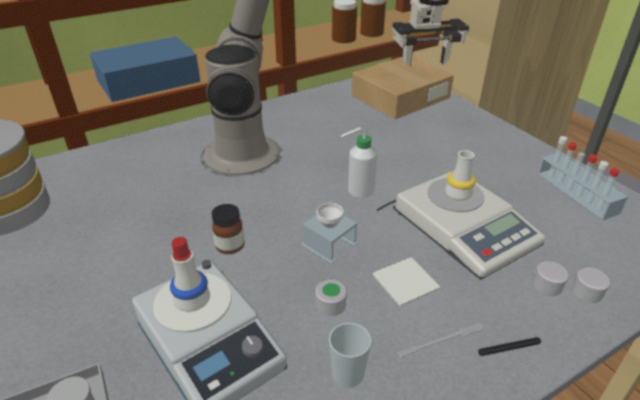

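View pics/top0.png

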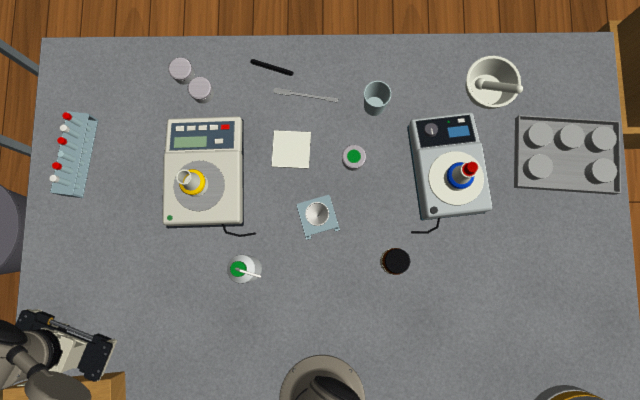

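View pics/wrist0.png

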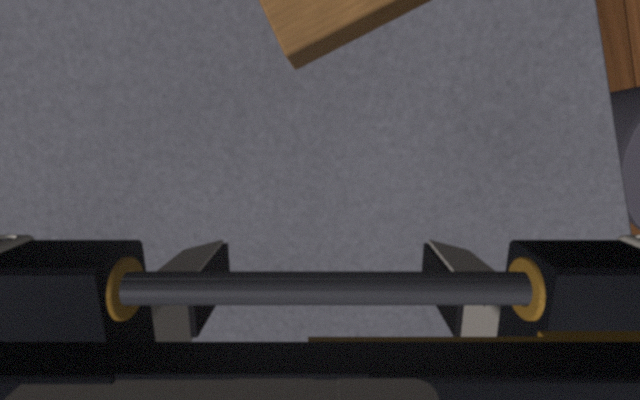

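The top view shows the pan at about (199,186) with the yellow flask at (190,181). The plate is at (458,178) with the blue flask and stopper at (462,176), the tile at (291,149) and the funnel at (317,213). Next I'll measure positions.

```bash
cat > h.py <<'E'
import numpy as np, cv2
from scipy.spatial.transform import Rotation as R
from plant import *
def cloud(n):
    c=capture(n); z=c["z_map"].astype(float); f=200/np.tan(np.radians(c["vertical_fov"])/2)
    v,u=np.mgrid[:400,:640]
    P=np.stack([(u-c["cx"])/f*z,(v-c["cy"])/f*z,z],-1)
    W=P@R.from_euler("xyz",c["rotation"]).as_matrix().T+np.array(c["xyz"])
    W[z==0]=np.nan
    return c["frame"],W
def ring(W,ctr,r,z0,z1):
    m=(np.hypot(W[...,0]-ctr[0],W[...,1]-ctr[1])<r)&(W[...,2]>z0)&(W[...,2]<z1)
    return W[m]
def circ(p):
    (c,r)=cv2.minEnclosingCircle(p[:,:2].astype(np.float32)); A=np.c_[2*p[:,:2],np.ones(len(p))]
    return np.round(c,1),round(r,1),np.round((p[:,:2].min(0)+p[:,:2].max(0))/2,1),np.round(p.mean(0),1),len(p)
E
cat > m.py <<'E'
from h import *
for n in("top","scene"):
    F,W=cloud(n)
    print(n)
    cs=dict(fy=(190,181),fb=(462,176),fun=(317,213),tile=(291,149),tin=(354,157),jar=(396,261),wash=(243,269))
    ap={}
    if n=="top": ap={k:W[v,u] for k,(u,v) in cs.items()}; AP=ap
    for k,p in AP.items(): print(k,np.round(p,1) if n=="top" else "")
    for k,r,a,b in [("fy",40,172,186),("fy",35,80,135),("fb",50,235,250),("fb",50,190,205),("fb",60,98,140),("fun",45,91,100),("fun",60,55,64),("tile",75,5,11),("fy",110,71,78),("fb",110,92,98),("tin",45,38,50),("jar",45,90,100),("wash",50,100,190)]:
        q=ring(W,AP[k],r,a,b)
        if len(q)>5: print(k,a,b,*circ(q))
E
python3 m.py
```

```text
top
fy [520.2 304.4 174.9]
fb [ 529.5 -318.2  181.8]
fun [460.2  13.7  46.5]
tile [637.4  85.1   6.4]
tin [606.5 -81.6  42.7]
jar [ 339.1 -177.    97.1]
wash [319.2 180.2 152.9]
fy 172 186 [529.7 318.7] 18.1 [529.8 318.4] [529.4 319.3 178.6] 91
fy 80 135 [521.1 306.7] 34.2 [521.7 307.4] [520.  304.  112.6] 355
fb 190 205 [ 540.4 -327.3] 17.6 [ 540.6 -327.4] [ 536.6 -321.2  200.1] 80
fb 98 140 [ 532.  -320.4] 59.7 [ 531.9 -317.9] [ 529.  -314.9  119.6] 350
fun 91 100 [453.8  12.8] 29.1 [453.6  13.7] [454.2   9.   94.7] 55
fun 55 64 [454.7  13.5] 56.7 [455.3  13.5] [452.   12.1  60. ] 713
tile 5 11 [637.1  85.7] 74.2 [636.6  90.8] [637.2  85.2   8. ] 1093
fy 71 78 [527.4 312.1] 65.7 [527.4 311.8] [522.8 303.3  74.8] 1178
fb 92 98 [ 524.9 -319.8] 85.2 [ 532.3 -327.1] [ 537.1 -321.2   95. ] 1321
tin 38 50 [608.9 -80.2] 31.5 [608.6 -80.5] [608.6 -80.2  43.1] 441
jar 90 100 [ 340.  -180.5] 29.8 [ 339.3 -179.6] [ 339.7 -180.2   95.8] 472
wash 100 190 [315.3 181.2] 45.3 [320.4 181.9] [319.9 186.6 135.8] 673
scene
fy 
fb 
fun 
tile 
tin 
jar 
wash 
fy 172 186 [534.1 320.1] 20.9 [534.8 320.6] [534.4 319.5 177.6] 126
fy 80 135 [528.9 306.8] 27.3 [529.5 303.4] [537.8 297.5 110. ] 384
fb 190 205 [ 544.5 -326.3] 18.2 [ 547.4 -326.4] [ 553.4 -328.   198.9] 207
fb 98 140 [ 543.4 -314.1] 44.1 [ 547.5 -314.1] [ 563.3 -330.3  122.5] 817
fun 91 100 [456.3  14.5] 31.4 [457.1  14.9] [457.2  14.1  94.1] 122
fun 55 64 [457.8  14.8] 59.5 [462.4  14.3] [470.3   6.3  59.8] 695
tile 5 11 [640.4  87.4] 70.1 [640.9  86.5] [643.2  85.3   8.1] 1647
fy 71 78 [531.7 312.2] 66.9 [531.7 313.3] [541.1 298.7  75.2] 961
fb 92 98 [ 529.9 -317.3] 85.4 [ 535.8 -325.8] [ 560.7 -330.1   94.7] 2245
tin 38 50 [612.1 -80.1] 33.4 [612.3 -79. ] [615.2 -80.6  42.8] 628
jar 90 100 [ 344.  -178.8] 31.4 [ 344.3 -178.8] [ 346.5 -180.1   95.5] 422
wash 100 190 [327.4 180.3] 44.4 [328.8 181.8] [334.6 183.5 132.9] 679
```

```bash
cat > m2.py <<'E'
from h import *
for n in("top","scene"):
    F,W=cloud(n); print(n)
    for k,c,r,a,b in [("pan",(529,312),75,72,78),("plate",(532,-318),80,92,98)]:
        m=((np.hypot(W[...,0]-c[0],W[...,1]-c[1])<r)&(W[...,2]>a)&(W[...,2]<b)).astype(np.uint8)
        m=cv2.morphologyEx(m,cv2.MORPH_OPEN,np.ones((3,3)))
        nn,l,s,_=cv2.connectedComponentsWithStats(m); m=l==1+np.argmax(s[1:,4])
        print(k,*circ(W[m]))
        h=cv2.convexHull(W[m][:,:2].astype(np.float32)).reshape(-1,2); 
        A=np.c_[2*h,np.ones(len(h))]; s=np.linalg.lstsq(A,(h**2).sum(1),rcond=None)[0]; print("lsq",np.round(s[:2],1),np.sqrt(s[2]+s[0]**2+s[1]**2), len(h))
    u=F[...,0].astype(int); red=(u>120)&(F[...,1]<60)&(F[...,2]<60)
    q=W[red]; q=q[np.hypot(q[:,0]-532,q[:,1]+320)<60]; t=q[q[:,2]>226]; print("stop top",*circ(t) if len(t) else 0, np.nanmax(q[:,2]),len(q))
    if n=="top":
        cv2.imwrite("pics/zb.png",cv2.resize(F[100:240,390:510,::-1],None,fx=4,fy=4)); cv2.imwrite("pics/zy.png",cv2.resize(F[100:240,140:260,::-1],None,fx=4,fy=4))
E
python3 m2.py
python3 -c "
from h import *
o=get_obs();print(np.round(R.from_euler('xyz',o['tcp_rot']).as_matrix(),3))"
```

```text
top
pan [490.9 292.8] 27.6 [491.2 288. ] [491.6 290.9  74.9] 125
lsq [491.2 291.3] 23.03754579910876 13
plate [ 534.8 -278.3] 30.8 [ 533.8 -282.2] [ 527.6 -277.8   95.1] 155
lsq [ 536.9 -282.5] 27.015270795844533 12
stop top [ 539.9 -326.2] 11.7 [ 540.3 -326.7] [ 540.7 -326.8  230.6] 79 234.60309947322298 104
scene
pan [531.4 312.8] 66.4 [530.2 310.9] [540.  297.7  75.3] 893
lsq [532.1 312.3] 64.44958952237879 31
plate [ 545.2 -326.2] 68.0 [ 547.9 -326. ] [ 560.8 -329.8   94.8] 2112
lsq [ 544.4 -325.6] 66.72028416631173 36
stop top [ 545.  -327.7] 11.5 [ 545.4 -327.2] [ 545.5 -327.8  230.3] 105 232.58602731968222 176
[[-0.    -0.941  0.339]
 [-0.     0.339  0.941]
 [-1.     0.    -0.   ]]
```

View pics/zb.png

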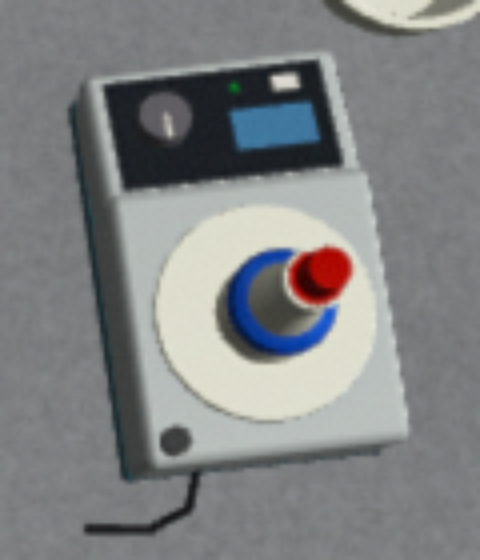

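```bash
cat > m3.py <<'E'
from h import *
def ray(n,u,v,z):
    c=capture(n); f=200/np.tan(np.radians(c["vertical_fov"])/2)
    d=R.from_euler("xyz",c["rotation"]).as_matrix()@np.array([(u-c["cx"])/f,(v-c["cy"])/f,1]); p=np.array(c["xyz"]); return np.round((p+d*(z-p[2])/d[2])[:2],1)
for n in("top","scene"):
    F,W=cloud(n); print(n)
    for k,c,z in [("pan",(529,312),75),("plate",(542,-326),95)]:
        m=((np.hypot(W[...,0]-c[0],W[...,1]-c[1])<73)&(abs(W[...,2]-z)<4.5)).astype(np.uint8)
        m=cv2.morphologyEx(m,cv2.MORPH_CLOSE,np.ones((3,3))); m=cv2.morphologyEx(m,cv2.MORPH_OPEN,np.ones((5,5)))
        cs,_=cv2.findContours(m,cv2.RETR_EXTERNAL,cv2.CHAIN_APPROX_NONE)
        h=cv2.convexHull(np.vstack(cs)); e=cv2.fitEllipseDirect(h); print(k,e, ray(n,*e[0],z))
E
python3 m3.py
```

```text
top
pan ((198.7510528564453, 185.49365234375), (49.604583740234375, 51.46050262451172), 46.285980224609375) [526.7 311.5]
plate ((455.70574951171875, 177.88034057617188), (53.395103454589844, 55.5948371887207), 114.53355407714844) [ 541.3 -327. ]
scene
pan ((455.9107971191406, 195.0092315673828), (33.03395080566406, 57.37079620361328), 99.89298248291016) [535.7 310.1]
plate ((192.36962890625, 302.5162353515625), (56.67643737792969, 79.73773193359375), 74.12596130371094) [ 551.1 -328.8]
```

View pics/zy.png

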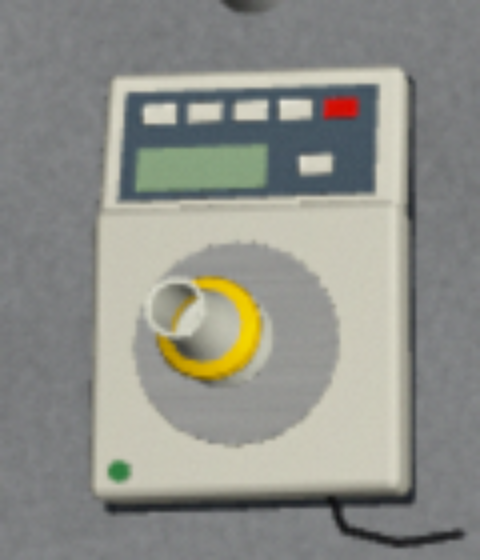

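```bash
cat > go.py <<'E'
from h import *
import sys
o=get_obs(); M=R.from_euler('xyz',o['tcp_rot']).as_matrix()
t=np.array([float(a) for a in sys.argv[1:4]]); d=M.T@(t-o['tool_pos'])
dw=M.T@np.array([0,0,-1.])
print("t",round(o['time'],2),"pos",np.round(o['tool_pos'],1),"down in tool",np.round(dw,3),"jaw",np.round(M[:,2],3),"tx ty tz cm",np.round(d/10,2),"w",round(o['grip_width'],1))
E
python3 go.py 532 319.3 226
```

```text
t 0.65 pos [177.9 494.  226.7] down in tool [ 1. -0. -0.] jaw [0.339 0.941 0.   ] tx ty tz cm [  0.07 -39.23  -4.43] w 91.8
```

```bash
python3 -m creep '[{"ty":-3,"tz":-0.3},{"ty":-7,"tz":-0.8},{"ty":-11,"tz":-1.2},{"ty":-15,"tz":-1.7},{"ty":-19,"tz":-2.1},{"ty":-23,"tz":-2.6},{"ty":-26,"tz":-2.9},{"ty":-28,"tz":-3.2}]'; python3 go.py 532 319.3 226
python3 - <<'E'
from h import *
c=capture("wrist"); cv2.imwrite("pics/w1.png",c["frame"][:,:,::-1])
E
```

```text
t 0.65 pos [177.9 494.  226.7] down in tool [ 1. -0. -0.] jaw [0.339 0.941 0.   ] tx ty tz cm [  0.07 -39.23  -4.43] w 91.8validation failed for argument at $[0]...
```

View pics/w1.png

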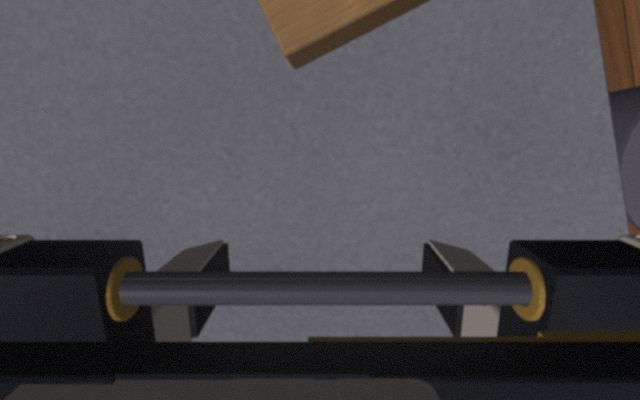

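The call was refused and the arm did not move. I'll supply every key.

```bash
python3 -m creep '[{"tx":0,"ty":-3,"tz":-0.3,"wx":0,"wy":0,"wz":0,"gripper":-1},{"tx":0,"ty":-7,"tz":-0.8,"wx":0,"wy":0,"wz":0,"gripper":-1},{"tx":0,"ty":-11,"tz":-1.2,"wx":0,"wy":0,"wz":0,"gripper":-1},{"tx":0,"ty":-15,"tz":-1.7,"wx":0,"wy":0,"wz":0,"gripper":-1},{"tx":0,"ty":-19,"tz":-2.1,"wx":0,"wy":0,"wz":0,"gripper":-1},{"tx":0,"ty":-23,"tz":-2.6,"wx":0,"wy":0,"wz":0,"gripper":-1},{"tx":0,"ty":-26,"tz":-2.9,"wx":0,"wy":0,"wz":0,"gripper":-1},{"tx":0,"ty":-28,"tz":-3.2,"wx":0,"wy":0,"wz":0,"gripper":-1}]'; python3 go.py 532 319.3 226
python3 - <<'E'
from h import *
c=capture("wrist"); cv2.imwrite("pics/w2.png",c["frame"][:,:,::-1])
E
```

```text
time: 1.37
tool_pos: [433.4, 367.1, 226.6]
tcp_rot: [-1.437, 1.57, -0.214]
contact_force: [-1.1, 0.2, -0.3]
grip_width: 91.9
t 1.37 pos [433.4 367.1 226.6] down in tool [ 1.     0.001 -0.   ] jaw [0.341 0.94  0.   ] tx ty tz cm [  0.07 -10.9   -1.13] w 91.9
```

View pics/w2.png

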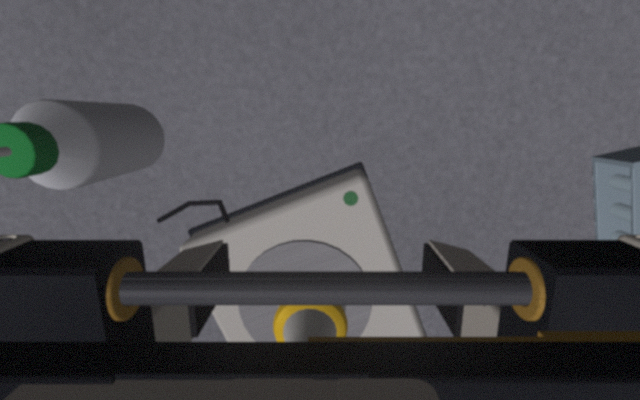

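The wrist view shows the wash bottle at left and the yellow flask neck at about (311,325), between the fingers. I'll go over it now.

```bash
python3 -m creep '[{"tx":0,"ty":-3,"tz":-0.4,"wx":0,"wy":0,"wz":0,"gripper":-1},{"tx":0,"ty":-6,"tz":-0.8,"wx":0,"wy":0,"wz":0,"gripper":-1},{"tx":0,"ty":-9,"tz":-1.1,"wx":0,"wy":0,"wz":0,"gripper":-1},{"tx":0,"ty":-10.9,"tz":-1.1,"wx":0,"wy":0,"wz":0,"gripper":-1},{"tx":0,"ty":-10.9,"tz":-1.1,"wx":0,"wy":0,"wz":0,"gripper":-1},{"tx":1,"ty":-10.9,"tz":-1.1,"wx":0,"wy":0,"wz":0,"gripper":-1},{"tx":2.5,"ty":-10.9,"tz":-1.1,"wx":0,"wy":0,"wz":0,"gripper":-1},{"tx":3,"ty":-10.9,"tz":-1.1,"wx":0,"wy":0,"wz":0,"gripper":-1}]'; python3 go.py 532 319.3 153
python3 - <<'E'
from h import *
for n in("wrist","scene","top"):
    c=capture(n); f=c["frame"][:,:,::-1]
    if n=="scene": f=cv2.resize(f[60:260,360:600],None,fx=3,fy=3)
    if n=="top": f=cv2.resize(f[90:250,100:300],None,fx=3,fy=3)
    cv2.imwrite(f"pics/a3{n}.png",f)
E
```

```text
time: 2.08
tool_pos: [527.2, 321.9, 194.2]
tcp_rot: [2.227, 1.567, -2.83]
contact_force: [-0.5, -0.3, 0.0]
grip_width: 92.3
t 2.08 pos [527.2 321.9 194.2] down in tool [ 1.    -0.003  0.002] jaw [ 0.338  0.941 -0.002] tx ty tz cm [ 4.12 -0.55 -0.07] w 92.3
```

View pics/a3scene.png

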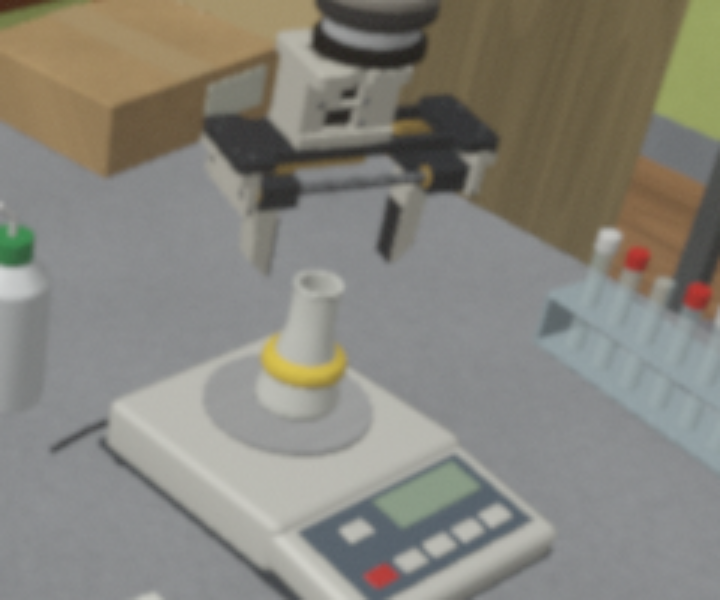

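View pics/a3wrist.png

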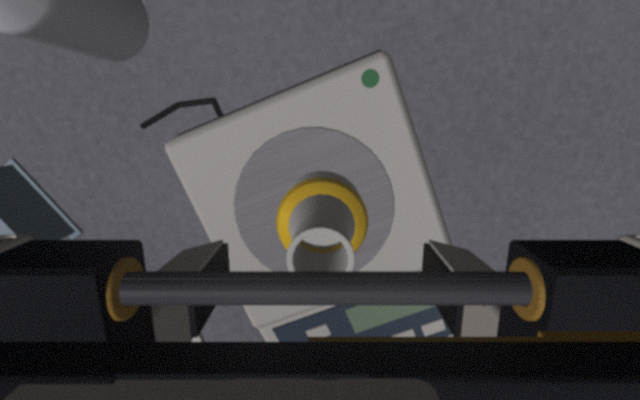

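The flask stands centred between the fingers (mouth at wrist (320,252)). I'll measure it with the wrist depth.

```bash
cat > wm.py <<'E'
from h import *
import sys
a=[float(x) for x in sys.argv[1:]]
F,W=cloud("wrist")
for i in range(0,len(a),5):
    x,y,r,z0,z1=a[i:i+5]
    q=ring(W,(x,y),r,z0,z1); print(circ(q) if len(q)>5 else len(q))
    if len(q)>5:
        q=q[:,:2].astype(np.float32); h=cv2.convexHull(q).reshape(-1,2); s=np.linalg.lstsq(np.c_[2*h,np.ones(len(h))],(h**2).sum(1),rcond=None)[0]; print(" fit",np.round(s[:2],1),np.sqrt(s[2]+s[0]**2+s[1]**2))
E
python3 wm.py 531 319 25 176 184   529 312 75 72 78
```

```text
(array([531.2, 318.8]), 17.9, array([528.8, 318.6]), array([524.9, 320.9, 180.1]), 934)
 fit [530.6 318.8] 17.284320669930395
(array([529.2, 312.1]), 64.9, array([528.5, 312.2]), array([513.3, 313.5,  75.5]), 11473)
 fit [529.  312.1] 64.46629383608744
```

```bash
python3 go.py 530.9 318.9 153
```

```text
t 2.28 pos [528.8 322.2 197.1] down in tool [ 1.  0. -0.] jaw [0.338 0.941 0.   ] tx ty tz cm [ 4.41 -0.31 -0.24] w 91.8
```

```bash
python3 -m creep '[{"tx":0.5,"ty":-0.3,"tz":-0.2,"wx":0,"wy":0,"wz":0,"gripper":-1},{"tx":1.5,"ty":-0.3,"tz":-0.2,"wx":0,"wy":0,"wz":0,"gripper":-1},{"tx":2.5,"ty":-0.3,"tz":-0.2,"wx":0,"wy":0,"wz":0,"gripper":-1},{"tx":3.5,"ty":-0.3,"tz":-0.2,"wx":0,"wy":0,"wz":0,"gripper":-1},{"tx":4.2,"ty":-0.3,"tz":-0.2,"wx":0,"wy":0,"wz":0,"gripper":-1},{"tx":4.4,"ty":-0.3,"tz":-0.2,"wx":0,"wy":0,"wz":0,"gripper":-1},{"tx":4.4,"ty":-0.3,"tz":-0.2,"wx":0,"wy":0,"wz":0,"gripper":-1},{"tx":4.4,"ty":-0.3,"tz":-0.2,"wx":0,"wy":0,"wz":0,"gripper":-1}]'; python3 go.py 530.9 318.9 153
```

```text
time: 2.95
tool_pos: [531.6, 318.8, 152.8]
tcp_rot: [-0.412, 1.571, 0.813]
contact_force: [-0.6, 0.4, 0.6]
grip_width: 91.7
t 2.95 pos [531.6 318.8 152.8] down in tool [ 1.  0. -0.] jaw [0.339 0.941 0.   ] tx ty tz cm [-0.02  0.07 -0.02] w 91.7
```

```bash
python3 -m creep '[{"tx":0,"ty":0,"tz":0,"wx":0,"wy":0,"wz":0,"gripper":-0.3},{"tx":0,"ty":0,"tz":0,"wx":0,"wy":0,"wz":0,"gripper":0},{"tx":0,"ty":0,"tz":0,"wx":0,"wy":0,"wz":0,"gripper":0.1},{"tx":0,"ty":0,"tz":0,"wx":0,"wy":0,"wz":0,"gripper":0.2},{"tx":0,"ty":0,"tz":0,"wx":0,"wy":0,"wz":0,"gripper":0.3},{"tx":0,"ty":0,"tz":0,"wx":0,"wy":0,"wz":0,"gripper":0.5},{"tx":0,"ty":0,"tz":0,"wx":0,"wy":0,"wz":0,"gripper":0.5},{"tx":0,"ty":0,"tz":0,"wx":0,"wy":0,"wz":0,"gripper":0.5}]'; python3 go.py 530.9 318.9 153; python3 - <<'E'
from h import *
c=capture("wrist"); cv2.imwrite("pics/w4.png",c["frame"][:,:,::-1])
E
```

```text
time: 3.62
tool_pos: [531.5, 318.8, 152.7]
tcp_rot: [-0.332, 1.571, 0.893]
contact_force: [0.1, -0.4, -0.6]
grip_width: 42.8
t 3.62 pos [531.5 318.8 152.7] down in tool [ 1.  0. -0.] jaw [0.339 0.941 0.   ] tx ty tz cm [-0.03  0.06 -0.01] w 42.8
```

View pics/w4.png

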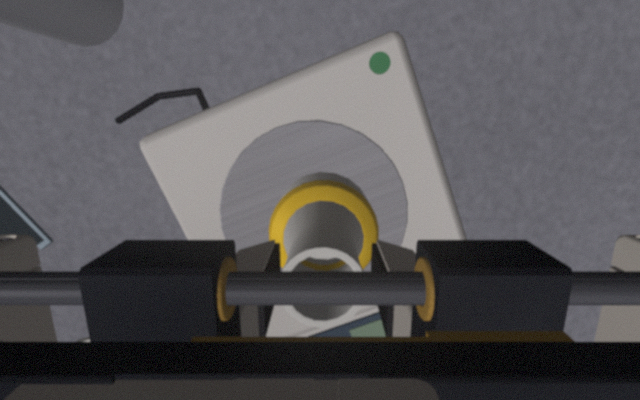

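```bash
python3 -m creep '[{"tx":0,"ty":0,"tz":0,"wx":0,"wy":0,"wz":0,"gripper":0.6},{"tx":0,"ty":0,"tz":0,"wx":0,"wy":0,"wz":0,"gripper":0.6},{"tx":0,"ty":0,"tz":0,"wx":0,"wy":0,"wz":0,"gripper":0.6},{"tx":0,"ty":0,"tz":0,"wx":0,"wy":0,"wz":0,"gripper":0.6},{"tx":0,"ty":0,"tz":0,"wx":0,"wy":0,"wz":0,"gripper":0.6},{"tx":0,"ty":0,"tz":0,"wx":0,"wy":0,"wz":0,"gripper":0.6},{"tx":-0.2,"ty":0,"tz":0,"wx":0,"wy":0,"wz":0,"gripper":0.6},{"tx":-0.5,"ty":0,"tz":0,"wx":0,"wy":0,"wz":0,"gripper":0.6}]'; python3 go.py 638.7 86.3 153
```

```text
time: 4.33
tool_pos: [531.3, 318.7, 157.4]
tcp_rot: [2.179, 1.57, -2.879]
contact_force: [0.8, -1.3, -1.5]
grip_width: 35.5
t 4.33 pos [531.3 318.7 157.4] down in tool [ 1.    -0.001  0.   ] jaw [ 0.339  0.941 -0.   ] tx ty tz cm [  0.44 -17.99 -18.22] w 35.5
```

```bash
python3 -m creep '[{"tx":-1,"ty":0,"tz":0,"wx":0,"wy":0,"wz":0,"gripper":0.6},{"tx":-2.5,"ty":-0.7,"tz":-0.7,"wx":0,"wy":0,"wz":0,"gripper":0.6},{"tx":-4,"ty":-2,"tz":-2,"wx":0,"wy":0,"wz":0,"gripper":0.6},{"tx":-5,"ty":-4,"tz":-4,"wx":0,"wy":0,"wz":0,"gripper":0.6},{"tx":-5.5,"ty":-6,"tz":-6,"wx":0,"wy":0,"wz":0,"gripper":0.6},{"tx":-5.5,"ty":-8,"tz":-8,"wx":0,"wy":0,"wz":0,"gripper":0.6},{"tx":-5.5,"ty":-10,"tz":-10,"wx":0,"wy":0,"wz":0,"gripper":0.6},{"tx":-5.5,"ty":-12,"tz":-12,"wx":0,"wy":0,"wz":0,"gripper":0.6}]'; python3 -m creep '[{"tx":0,"ty":-2,"tz":-2,"wx":0,"wy":0,"wz":0,"gripper":0.6},{"tx":0,"ty":-4,"tz":-4,"wx":0,"wy":0,"wz":0,"gripper":0.6},{"tx":0,"ty":-5.3,"tz":-5.5,"wx":0,"wy":0,"wz":0,"gripper":0.6},{"tx":0,"ty":-5.8,"tz":-6.1,"wx":0,"wy":0,"wz":0,"gripper":0.6},{"tx":1,"ty":-6,"tz":-6.2,"wx":0,"wy":0,"wz":0,"gripper":0.6},{"tx":2.5,"ty":-6,"tz":-6.2,"wx":0,"wy":0,"wz":0,"gripper":0.6},{"tx":4,"ty":-6,"tz":-6.2,"wx":0,"wy":0,"wz":0,"gripper":0.6},{"tx":5,"ty":-6,"tz":-6.2,"wx":0,"wy":0,"wz":0,"gripper":0.6}]'; python3 go.py 638.7 86.3 86;python3 - <<'E'
from h import *
for n in("wrist","scene","top"):
    c=capture(n); f=c["frame"][:,:,::-1]
    if n!="wrist": f=cv2.resize(f[60:310,240:540],None,fx=2.3,fy=2.3)
    cv2.imwrite(f"pics/b5{n}.png",f)
E
```

```text
time: 5.0
tool_pos: [604.3, 164.0, 214.0]
tcp_rot: [-0.967, 1.569, 0.258]
contact_force: [0.3, -0.2, -1.8]
grip_width: 35.4
time: 5.67
tool_pos: [637.9, 88.0, 160.9]
tcp_rot: [1.647, 1.568, 2.873]
contact_force: [0.2, 0.2, -1.9]
grip_width: 35.7
t 5.67 pos [637.9  88.  160.9] down in tool [ 1.    -0.002  0.   ] jaw [ 0.338  0.941 -0.   ] tx ty tz cm [ 7.49 -0.15 -0.13] w 35.7
```

View pics/b5scene.png

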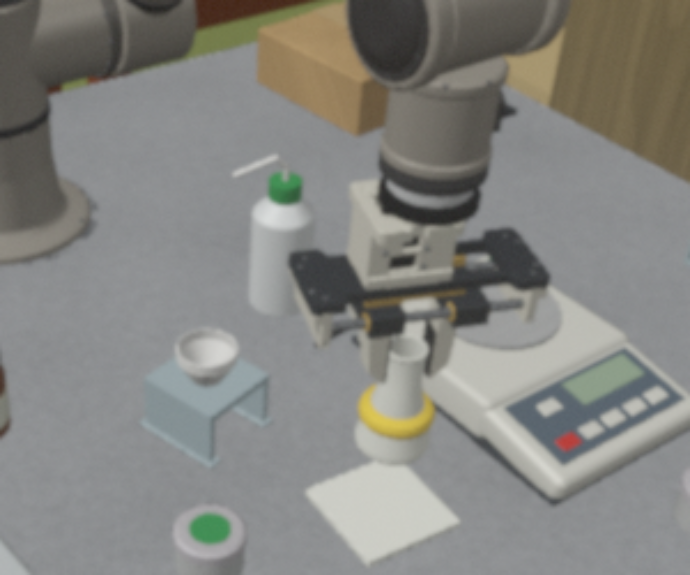

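View pics/b5wrist.png

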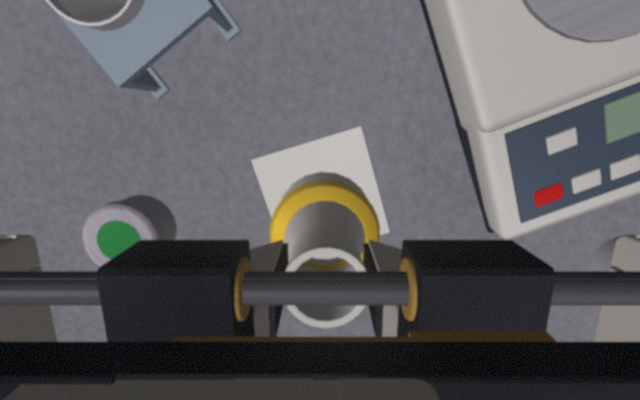

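The flask hangs upright over the tile (mouth at wrist (326,265)). Lowering it.

```bash
python3 go.py 638.7 86.3 86; python3 -m creep '[{"tx":1.5,"ty":-0.1,"tz":-0.1,"wx":0,"wy":0,"wz":0,"gripper":0.6},{"tx":3,"ty":-0.1,"tz":-0.1,"wx":0,"wy":0,"wz":0,"gripper":0.6},{"tx":4.5,"ty":-0.1,"tz":-0.1,"wx":0,"wy":0,"wz":0,"gripper":0.6},{"tx":5.7,"ty":-0.1,"tz":-0.1,"wx":0,"wy":0,"wz":0,"gripper":0.6},{"tx":6.5,"ty":-0.1,"tz":-0.1,"wx":0,"wy":0,"wz":0,"gripper":0.6},{"tx":6.8,"ty":-0.1,"tz":-0.1,"wx":0,"wy":0,"wz":0,"gripper":0.6},{"tx":7,"ty":-0.1,"tz":-0.1,"wx":0,"wy":0,"wz":0,"gripper":0.6},{"tx":7,"ty":-0.1,"tz":-0.1,"wx":0,"wy":0,"wz":0,"gripper":0.6}]';  python3 go.py 638.7 86.3 86
```

```text
t 5.82 pos [638.4  87.6 161.9] down in tool [ 1.    -0.002  0.   ] jaw [ 0.338  0.941 -0.   ] tx ty tz cm [ 7.59 -0.09 -0.11] w 35.4
time: 6.48
tool_pos: [640.0, 85.3, 93.1]
tcp_rot: [-1.045, 1.57, 0.18]
contact_force: [-0.2, -0.1, -1.5]
grip_width: 35.4
t 6.48 pos [640.   85.3  93.1] down in tool [ 1.     0.001 -0.   ] jaw [0.339 0.941 0.   ] tx ty tz cm [0.71 0.16 0.05] w 35.4
```

```bash
python3 -m creep '[{"tx":0.2,"ty":0.1,"tz":0,"wx":0,"wy":0,"wz":0,"gripper":0.6},{"tx":0.4,"ty":0.1,"tz":0,"wx":0,"wy":0,"wz":0,"gripper":0.6},{"tx":0.5,"ty":0.1,"tz":0,"wx":0,"wy":0,"wz":0,"gripper":0.6},{"tx":0.6,"ty":0.1,"tz":0,"wx":0,"wy":0,"wz":0,"gripper":0.6},{"tx":0.65,"ty":0.1,"tz":0,"wx":0,"wy":0,"wz":0,"gripper":0.6},{"tx":0.7,"ty":0.1,"tz":0,"wx":0,"wy":0,"wz":0,"gripper":0.6},{"tx":0.7,"ty":0.1,"tz":0,"wx":0,"wy":0,"wz":0,"gripper":0.6},{"tx":0.7,"ty":0.1,"tz":0,"wx":0,"wy":0,"wz":0,"gripper":0.6}]';  python3 go.py 638.7 86.3 86
```

```text
time: 7.15
tool_pos: [638.9, 85.6, 85.8]
tcp_rot: [-0.841, 1.571, 0.384]
contact_force: [-0.1, -0.5, -0.9]
grip_width: 35.4
t 7.15 pos [638.9  85.6  85.8] down in tool [ 1.  0. -0.] jaw [0.339 0.941 0.   ] tx ty tz cm [-0.02  0.04  0.06] w 35.4
```

```bash
python3 -m creep '[{"tx":0.05,"ty":0,"tz":0,"wx":0,"wy":0,"wz":0,"gripper":0.6},{"tx":0.05,"ty":0,"tz":0,"wx":0,"wy":0,"wz":0,"gripper":0.6}]';  python3 go.py 638.7 86.3 86
```

```text
time: 7.32
tool_pos: [639.0, 85.5, 85.7]
tcp_rot: [-1.288, 1.57, -0.063]
contact_force: [-0.3, -0.2, 1.1]
grip_width: 35.5
t 7.32 pos [639.   85.5  85.7] down in tool [ 1.     0.001 -0.   ] jaw [0.339 0.941 0.   ] tx ty tz cm [-0.03  0.06  0.07] w 35.5
```

Contact has been made (+1.1 N). Open and retreat upward.

```bash
python3 -m creep '[{"tx":0,"ty":0,"tz":0,"wx":0,"wy":0,"wz":0,"gripper":0.1},{"tx":0,"ty":0,"tz":0,"wx":0,"wy":0,"wz":0,"gripper":-0.2},{"tx":0,"ty":0,"tz":0,"wx":0,"wy":0,"wz":0,"gripper":-0.5},{"tx":0,"ty":0,"tz":0,"wx":0,"wy":0,"wz":0,"gripper":-0.5},{"tx":0,"ty":0,"tz":0,"wx":0,"wy":0,"wz":0,"gripper":-0.5},{"tx":-1,"ty":0,"tz":0,"wx":0,"wy":0,"wz":0,"gripper":-0.5},{"tx":-2.5,"ty":0,"tz":0,"wx":0,"wy":0,"wz":0,"gripper":-0.5},{"tx":-5,"ty":0,"tz":0,"wx":0,"wy":0,"wz":0,"gripper":-0.5}]'
python3 -m creep '[{"tx":-3,"ty":0,"tz":0,"wx":0,"wy":0,"wz":0,"gripper":-0.5},{"tx":-6,"ty":0,"tz":0,"wx":0,"wy":0,"wz":0,"gripper":-0.5},{"tx":-9,"ty":0,"tz":-1,"wx":0,"wy":0,"wz":0,"gripper":-0.5},{"tx":-12,"ty":0,"tz":-4,"wx":0,"wy":0,"wz":0,"gripper":-0.5},{"tx":-14,"ty":0,"tz":-8,"wx":0,"wy":0,"wz":0,"gripper":-0.5},{"tx":-15,"ty":0,"tz":-12,"wx":0,"wy":0,"wz":0,"gripper":-0.5},{"tx":-15,"ty":0,"tz":-15,"wx":0,"wy":0,"wz":0,"gripper":-0.5},{"tx":-15,"ty":0,"tz":-17,"wx":0,"wy":0,"wz":0,"gripper":-0.5}]'
python3 go.py 542 -327 290; python3 - <<'E'
from h import *
for n in("wrist","scene","top"):
    c=capture(n); f=c["frame"][:,:,::-1]
    if n!="wrist": f=cv2.resize(f[60:310,240:540],None,fx=2.3,fy=2.3)
    cv2.imwrite(f"pics/b6{n}.png",f)
E
```

```text
time: 7.98
tool_pos: [637.5, 85.5, 134.1]
tcp_rot: [1.901, 1.566, 3.126]
contact_force: [0.3, 0.8, 0.1]
grip_width: 68.4
time: 8.65
tool_pos: [580.3, -77.4, 287.6]
tcp_rot: [-1.759, 1.567, -0.536]
contact_force: [1.1, 0.1, -0.7]
grip_width: 69.1
t 8.65 pos [580.3 -77.4 287.6] down in tool [1.    0.003 0.001] jaw [ 0.341  0.94  -0.001] tx ty tz cm [ -0.21  -4.91 -24.77] w 69.1
```

View pics/b6scene.png

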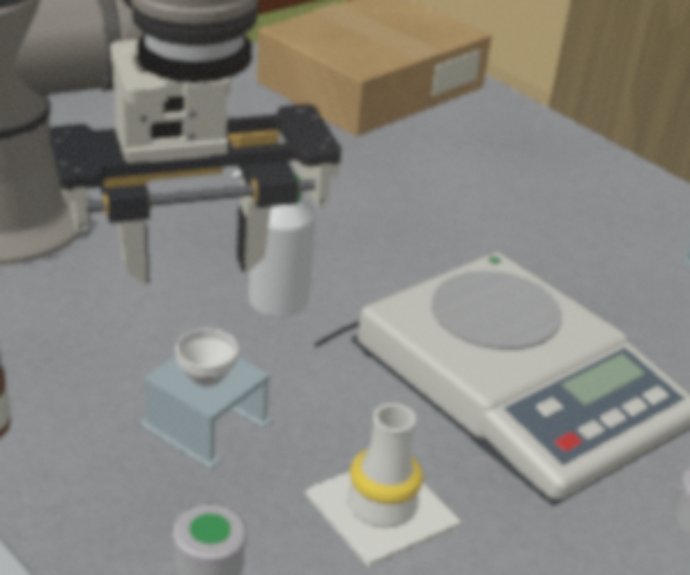

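View pics/b6wrist.png

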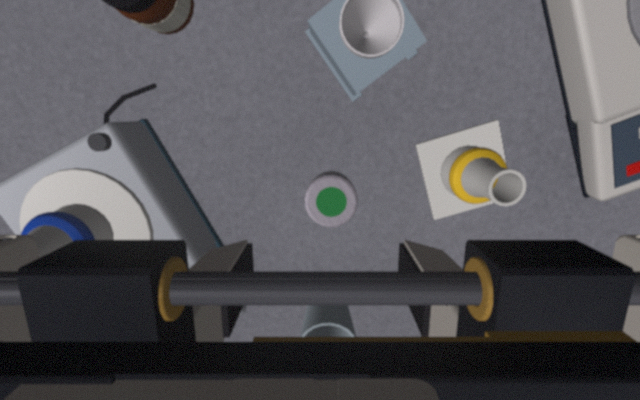

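The yellow flask stands upright on the tile (mouth at wrist (508,187)), and the funnel is in its rack at (371,20). I'll measure both, then go to the stopper.

```bash
python3 wm.py 639 86 25 108 117  455 14 45 90 102;python3 go.py 542 -327 290; 
python3 -m creep '[{"tx":0,"ty":-0.7,"tz":-3.5,"wx":0,"wy":0,"wz":0,"gripper":-0.5},{"tx":0,"ty":-1.5,"tz":-7.5,"wx":0,"wy":0,"wz":0,"gripper":-0.5},{"tx":0,"ty":-2.3,"tz":-11.5,"wx":0,"wy":0,"wz":0,"gripper":-0.5},{"tx":0,"ty":-3,"tz":-15.5,"wx":0,"wy":0,"wz":0,"gripper":-0.5},{"tx":0,"ty":-3.6,"tz":-19,"wx":0,"wy":0,"wz":0,"gripper":-0.5},{"tx":0,"ty":-4.2,"tz":-22,"wx":0,"wy":0,"wz":0,"gripper":-0.5},{"tx":0,"ty":-4.6,"tz":-24,"wx":0,"wy":0,"wz":0,"gripper":-0.5},{"tx":0,"ty":-4.6,"tz":-24.5,"wx":0,"wy":0,"wz":0,"gripper":-0.5}]'
python3 go.py 542 -327 224
python3 wm.py 542 -327 30 225 240   543 -326.5 75 92 98
python3 go.py 542 -327 224
python3 - <<'E'
from h import *
c=capture("wrist"); cv2.imwrite("pics/w7.png",c["frame"][:,:,::-1])
E
```

```text
(array([639.2,  85.6]), 18.3, array([638.9,  85.4]), array([639.1,  86.2, 112.7]), 524)
 fit [638.9  85.6] 17.78791710510367
(array([455.9,  12.4]), 29.0, array([458.1,  12.5]), array([463.8,  10.8,  94.8]), 423)
 fit [456.2  12.2] 28.64132827394997
t 8.85 pos [581.2 -74.5 286. ] down in tool [ 1.     0.001 -0.001] jaw [0.34  0.94  0.001] tx ty tz cm [ -0.42  -4.91 -25.08] w 69.0
time: 9.52
tool_pos: [541.4, -322.6, 284.5]
tcp_rot: [2.155, 1.57, -2.905]
contact_force: [0.3, 0.1, 1.3]
grip_width: 68.5
t 9.52 pos [ 541.4 -322.6  284.5] down in tool [ 1. -0.  0.] jaw [ 0.341  0.94  -0.   ] tx ty tz cm [ 6.05 -0.21 -0.39] w 68.5
(array([ 542.5, -327.9]), 12.5, array([ 542.4, -328. ]), array([ 541.7, -327.7,  230.9]), 1202)
 fit [ 542.4 -328. ] 12.245589262457036
(array([ 544.2, -328. ]), 67.4, array([ 544. , -328.1]), array([ 535. , -323.7,   95.5]), 9139)
 fit [ 544.1 -328.1] 67.02882726582048
t 9.57 pos [ 541.4 -321.7  284.5] down in tool [ 1.    -0.001 -0.   ] jaw [0.34 0.94 0.  ] tx ty tz cm [ 6.05 -0.24 -0.48] w 68.8
```

View pics/w7.png

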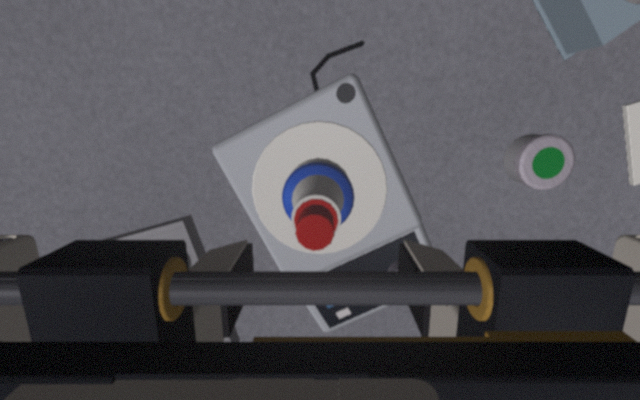

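The stopper top is at wrist (315,230), and the tin is untouched at (548,162). I'll descend to a TCP height of 208, just above the shoulder.

```bash

python3 -m creep '[{"tx":1,"ty":-0.2,"tz":-0.5,"wx":0,"wy":0,"wz":0,"gripper":-0.5},{"tx":2.5,"ty":-0.2,"tz":-0.6,"wx":0,"wy":0,"wz":0,"gripper":-0.5},{"tx":4,"ty":-0.2,"tz":-0.6,"wx":0,"wy":0,"wz":0,"gripper":-0.5},{"tx":5.5,"ty":-0.2,"tz":-0.6,"wx":0,"wy":0,"wz":0,"gripper":-0.5},{"tx":6.7,"ty":-0.2,"tz":-0.6,"wx":0,"wy":0,"wz":0,"gripper":-0.5},{"tx":7.4,"ty":-0.2,"tz":-0.6,"wx":0,"wy":0,"wz":0,"gripper":-0.5},{"tx":7.6,"ty":-0.2,"tz":-0.6,"wx":0,"wy":0,"wz":0,"gripper":-0.5},{"tx":7.6,"ty":-0.2,"tz":-0.6,"wx":0,"wy":0,"wz":0,"gripper":-0.5}]'
python3 go.py 542.5 -327.8 208
python3 - <<'E'
from h import *
c=capture("wrist"); cv2.imwrite("pics/w8.png",c["frame"][:,:,::-1])
c=capture("scene"); cv2.imwrite("pics/s8.png",cv2.resize(c["frame"][150:350,100:340,::-1],None,fx=3,fy=3))
E
```

```text
time: 10.28
tool_pos: [541.6, -325.7, 208.8]
tcp_rot: [0.972, 1.57, 2.198]
contact_force: [1.0, 0.1, -0.2]
grip_width: 68.7
t 10.28 pos [ 541.6 -325.7  208.8] down in tool [ 1.    -0.001 -0.   ] jaw [0.338 0.941 0.   ] tx ty tz cm [ 0.08 -0.16 -0.17] w 68.7
```

View pics/s8.png

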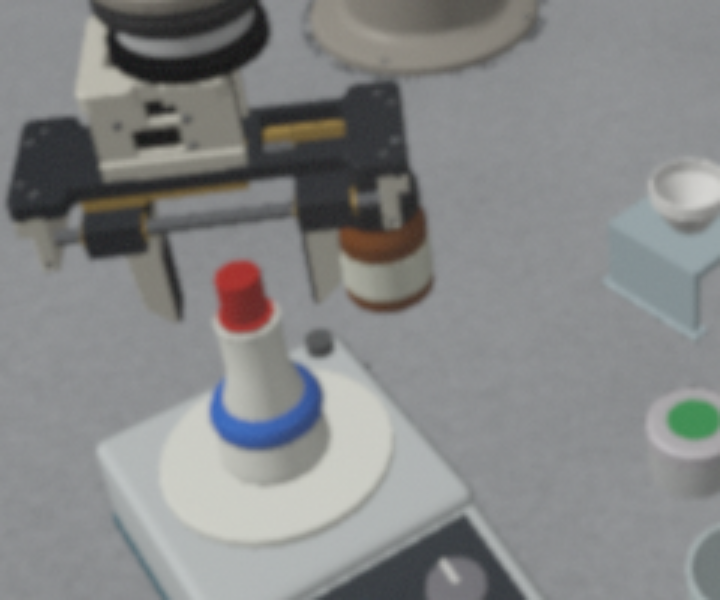

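The fingers straddle the red grip at (240,295). Closing.

```bash

python3 -m creep '[{"tx":0,"ty":-0.1,"tz":-0.1,"wx":0,"wy":0,"wz":0,"gripper":0},{"tx":0,"ty":-0.1,"tz":-0.1,"wx":0,"wy":0,"wz":0,"gripper":0.2},{"tx":0,"ty":-0.1,"tz":-0.1,"wx":0,"wy":0,"wz":0,"gripper":0.3},{"tx":0,"ty":-0.1,"tz":-0.1,"wx":0,"wy":0,"wz":0,"gripper":0.4},{"tx":0,"ty":-0.1,"tz":-0.1,"wx":0,"wy":0,"wz":0,"gripper":0.6},{"tx":0,"ty":-0.1,"tz":-0.1,"wx":0,"wy":0,"wz":0,"gripper":0.8},{"tx":0,"ty":-0.1,"tz":-0.1,"wx":0,"wy":0,"wz":0,"gripper":0.8},{"tx":0,"ty":-0.1,"tz":-0.1,"wx":0,"wy":0,"wz":0,"gripper":0.8}]'
python3 -m creep '[{"tx":0,"ty":0,"tz":0,"wx":0,"wy":0,"wz":0,"gripper":0.8},{"tx":0,"ty":0,"tz":0,"wx":0,"wy":0,"wz":0,"gripper":0.8},{"tx":0,"ty":0,"tz":0,"wx":0,"wy":0,"wz":0,"gripper":0.8},{"tx":0,"ty":0,"tz":0,"wx":0,"wy":0,"wz":0,"gripper":0.8}]'
python3 go.py 542.5 -327.8 208
python3 - <<'E'
from h import *
c=capture("wrist"); cv2.imwrite("pics/w9.png",c["frame"][:,:,::-1])
E
```

```text
time: 11.05
tool_pos: [541.8, -328.2, 209.2]
tcp_rot: [3.066, 1.571, -1.992]
contact_force: [-0.8, -0.6, 0.3]
grip_width: 24.5
time: 11.38
tool_pos: [541.9, -328.1, 209.2]
tcp_rot: [-0.992, 1.571, 0.233]
contact_force: [-1.1, -1.4, 0.5]
grip_width: 24.2
t 11.38 pos [ 541.9 -328.1  209.2] down in tool [ 1.  0. -0.] jaw [0.339 0.941 0.   ] tx ty tz cm [ 0.12 -0.05  0.05] w 24.2
```

View pics/w9.png

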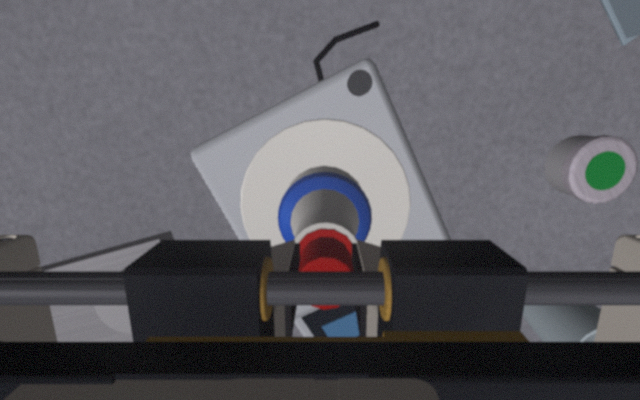

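The stopper is gripped (24 mm, between the pads at (326,270)). Lift straight up, slowly at first.

```bash

python3 -m creep '[{"tx":-0.3,"ty":0,"tz":0,"wx":0,"wy":0,"wz":0,"gripper":0.8},{"tx":-0.8,"ty":0,"tz":0,"wx":0,"wy":0,"wz":0,"gripper":0.8},{"tx":-1.4,"ty":0,"tz":0,"wx":0,"wy":0,"wz":0,"gripper":0.8},{"tx":-2.2,"ty":0,"tz":0,"wx":0,"wy":0,"wz":0,"gripper":0.8},{"tx":-3.2,"ty":0,"tz":0,"wx":0,"wy":0,"wz":0,"gripper":0.8},{"tx":-4.2,"ty":0,"tz":0.3,"wx":0,"wy":0,"wz":0,"gripper":0.8},{"tx":-5,"ty":0,"tz":1.2,"wx":0,"wy":0,"wz":0,"gripper":0.8},{"tx":-5,"ty":0,"tz":3,"wx":0,"wy":0,"wz":0,"gripper":0.8}]'
python3 go.py 638.9 85.6 200
python3 - <<'E'
from h import *
c=capture("scene"); cv2.imwrite("pics/s10.png",cv2.resize(c["frame"][150:350,100:340,::-1],None,fx=3,fy=3))
E
```

```text
time: 12.1
tool_pos: [552.5, -301.0, 262.0]
tcp_rot: [-1.927, 1.566, -0.704]
contact_force: [-0.4, -1.2, 0.2]
grip_width: 24.0
t 12.1 pos [ 552.5 -301.   262. ] down in tool [1.    0.004 0.002] jaw [ 0.341  0.94  -0.002] tx ty tz cm [ 6.12  5.08 39.3 ] w 24.0
```

View pics/s10.png

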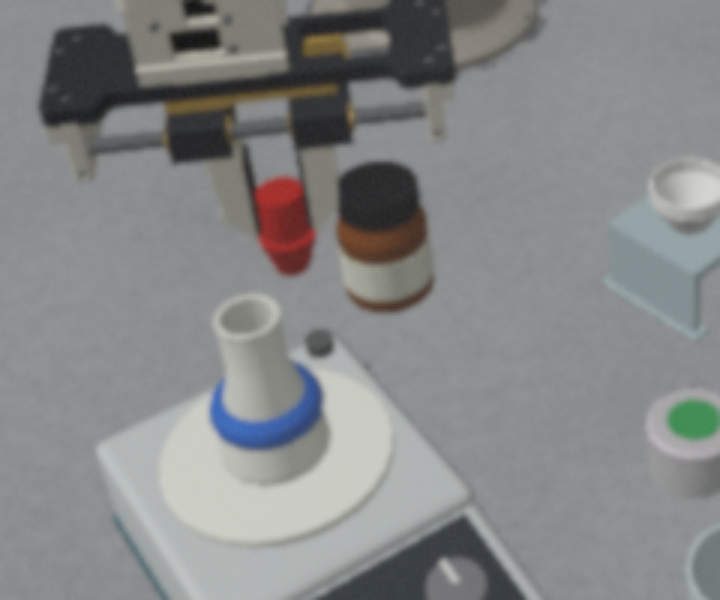

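The stopper is out at (285,225) and the blue flask is left standing, mouth empty. Travelling to the tile.

```bash

python3 -m creep '[{"tx":0,"ty":0.5,"tz":3,"wx":0,"wy":0,"wz":0,"gripper":0.8},{"tx":0,"ty":0.9,"tz":6.5,"wx":0,"wy":0,"wz":0,"gripper":0.8},{"tx":0,"ty":1.3,"tz":10,"wx":0,"wy":0,"wz":0,"gripper":0.8},{"tx":0,"ty":1.8,"tz":13.5,"wx":0,"wy":0,"wz":0,"gripper":0.8},{"tx":0,"ty":2.2,"tz":17,"wx":0,"wy":0,"wz":0,"gripper":0.8},{"tx":0,"ty":2.7,"tz":20.5,"wx":0,"wy":0,"wz":0,"gripper":0.8},{"tx":0,"ty":3.1,"tz":24,"wx":0,"wy":0,"wz":0,"gripper":0.8},{"tx":0,"ty":3.6,"tz":27.5,"wx":0,"wy":0,"wz":0,"gripper":0.8}]'
python3 go.py 638.9 85.6 200
```

```text
time: 12.82
tool_pos: [611.5, -26.5, 260.0]
tcp_rot: [-1.024, 1.57, 0.201]
contact_force: [0.4, -0.5, -0.1]
grip_width: 24.2
t 12.82 pos [611.5 -26.5 260. ] down in tool [ 1.     0.001 -0.   ] jaw [0.338 0.941 0.   ] tx ty tz cm [ 6.    1.22 11.47] w 24.2
```

```bash

python3 -m creep '[{"tx":0,"ty":0.3,"tz":3,"wx":0,"wy":0,"wz":0,"gripper":0.8},{"tx":0.5,"ty":0.7,"tz":6,"wx":0,"wy":0,"wz":0,"gripper":0.8},{"tx":1.5,"ty":1,"tz":9,"wx":0,"wy":0,"wz":0,"gripper":0.8},{"tx":3,"ty":1.2,"tz":10.8,"wx":0,"wy":0,"wz":0,"gripper":0.8},{"tx":5,"ty":1.2,"tz":11.4,"wx":0,"wy":0,"wz":0,"gripper":0.8},{"tx":7,"ty":1.2,"tz":11.4,"wx":0,"wy":0,"wz":0,"gripper":0.8},{"tx":8.5,"ty":1.2,"tz":11.4,"wx":0,"wy":0,"wz":0,"gripper":0.8},{"tx":9,"ty":1.2,"tz":11.4,"wx":0,"wy":0,"wz":0,"gripper":0.8}]'
python3 go.py 638.9 85.6 121
python3 - <<'E'
from h import *
F,W=cloud("scene"); cv2.imwrite("pics/s11.png",cv2.resize(F[100:340,290:530,::-1],None,fx=2.5,fy=2.5))
red=(F[...,0]>110)&(F[...,1]<60)&(F[...,2]<60)
q=W[red]; q=q[np.hypot(q[:,0]-639,q[:,1]-86)<60]
for z in range(135,200,6):
    s=q[abs(q[:,2]-z)<3]
    if len(s): print(z,len(s),np.round(s[:,:2].mean(0),1),np.round(s[:,:2].min(0)),np.round(s[:,:2].max(0)))
r=ring(W,(639,86),28,104,117); print(circ(r))
G,_=cloud("wrist"); cv2.imwrite("pics/w11.png",G[:,:,::-1])
E
```

```text
time: 13.48
tool_pos: [637.3, 83.4, 166.9]
tcp_rot: [1.87, 1.566, 3.096]
contact_force: [-1.0, 0.3, -1.7]
grip_width: 24.3
t 13.48 pos [637.3  83.4 166.9] down in tool [ 1.    -0.004  0.001] jaw [ 0.338  0.941 -0.001] tx ty tz cm [ 4.59 -0.09  0.26] w 24.3
147 4 [644.2  75.1] [642.  75.] [647.  76.]
153 8 [644.3  73.4] [641.  72.] [648.  75.]
159 23 [648.   77.1] [641.  71.] [655.  86.]
165 26 [648.9  78.6] [643.  70.] [656.  89.]
171 26 [648.4  79.4] [641.  72.] [652.  88.]
177 23 [647.9  78.9] [642.  73.] [653.  86.]
183 22 [648.5  79. ] [642.  73.] [653.  87.]
189 54 [643.6  84.6] [632.  73.] [652.  98.]
(array([640.7,  87.9]), 18.7, array([640.4,  87.8]), array([640.6,  87.1, 110.3]), 158)
```

View pics/s11.png

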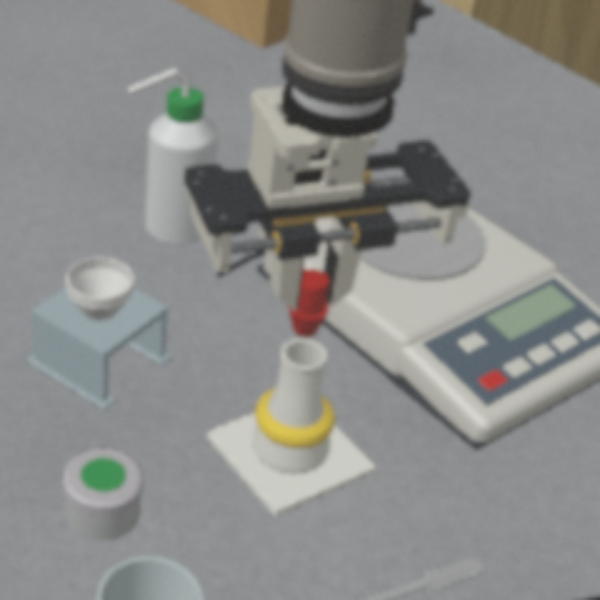

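View pics/w11.png

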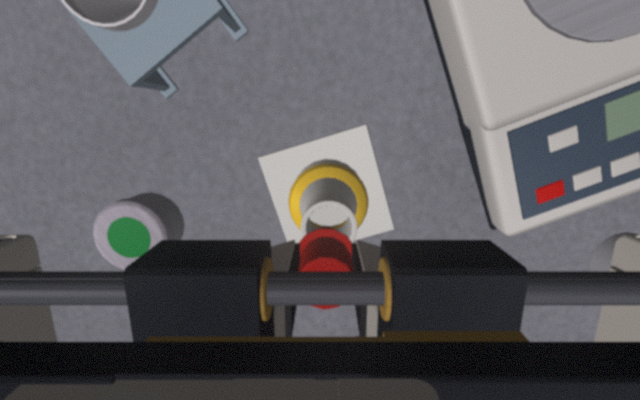

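```bash
python3 go.py 638.5 85.3 145
python3 -m creep '[{"tx":0.4,"ty":0,"tz":0.1,"wx":0,"wy":0,"wz":0,"gripper":0.8},{"tx":1,"ty":0,"tz":0.1,"wx":0,"wy":0,"wz":0,"gripper":0.8},{"tx":1.6,"ty":0,"tz":0.1,"wx":0,"wy":0,"wz":0,"gripper":0.8},{"tx":2,"ty":0,"tz":0.1,"wx":0,"wy":0,"wz":0,"gripper":0.8},{"tx":2.2,"ty":0,"tz":0.1,"wx":0,"wy":0,"wz":0,"gripper":0.8},{"tx":2.2,"ty":0,"tz":0.1,"wx":0,"wy":0,"wz":0,"gripper":0.8}]'
python3 go.py 638.5 85.3 145
python3 - <<'E'
from h import *
F,W=cloud("scene"); cv2.imwrite("pics/s12.png",cv2.resize(F[150:300,350:500,::-1],None,fx=4,fy=4))
F,W=cloud("top"); cv2.imwrite("pics/t12.png",cv2.resize(F[90:210,230:350,::-1],None,fx=4,fy=4))
E
```

```text
t 13.58 pos [638.2  82.9 168.7] down in tool [ 1.    -0.002  0.   ] jaw [ 0.339  0.941 -0.   ] tx ty tz cm [2.37 0.05 0.24] w 24.0
time: 14.08
tool_pos: [638.8, 83.3, 146.6]
tcp_rot: [1.817, 1.57, 3.042]
contact_force: [-0.1, -0.9, -0.6]
grip_width: 24.2
t 14.08 pos [638.8  83.3 146.6] down in tool [ 1.    -0.001  0.   ] jaw [ 0.339  0.941 -0.   ] tx ty tz cm [0.16 0.1  0.18] w 24.2
```

View pics/s12.png

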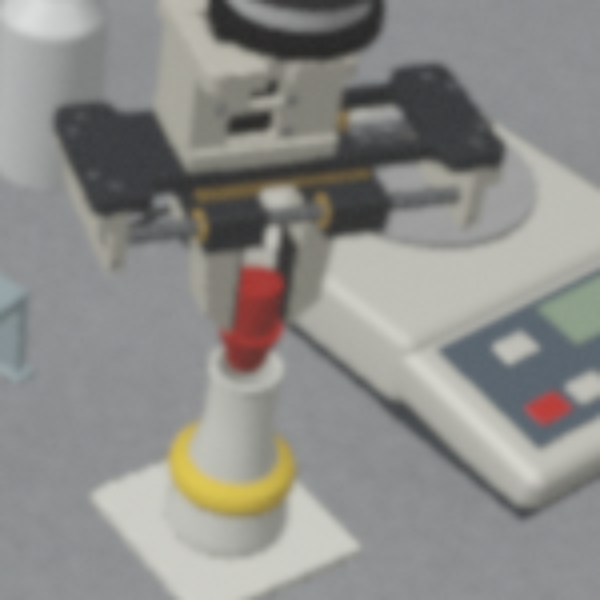

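The plug's tip is at (243,367), centred in the mouth at (246,367). Lower gently to just above the resting height.

```bash

python3 -m creep '[{"tx":0.1,"ty":0.1,"tz":0.2,"wx":0,"wy":0,"wz":0,"gripper":0.8},{"tx":0.5,"ty":0.1,"tz":0.2,"wx":0,"wy":0,"wz":0,"gripper":0.8},{"tx":0.9,"ty":0.1,"tz":0.2,"wx":0,"wy":0,"wz":0,"gripper":0.8},{"tx":1.3,"ty":0.1,"tz":0.2,"wx":0,"wy":0,"wz":0,"gripper":0.8},{"tx":1.6,"ty":0.1,"tz":0.2,"wx":0,"wy":0,"wz":0,"gripper":0.8},{"tx":1.8,"ty":0.1,"tz":0.2,"wx":0,"wy":0,"wz":0,"gripper":0.8},{"tx":1.9,"ty":0.1,"tz":0.2,"wx":0,"wy":0,"wz":0,"gripper":0.8},{"tx":1.9,"ty":0.1,"tz":0.2,"wx":0,"wy":0,"wz":0,"gripper":0.8}]'
python3 go.py 638.5 85.3 122.2
```

```text
time: 14.85
tool_pos: [638.7, 85.5, 127.9]
tcp_rot: [1.797, 1.57, 3.022]
contact_force: [0.4, -0.2, 0.0]
grip_width: 24.2
t 14.85 pos [638.7  85.5 127.9] down in tool [ 1.    -0.001  0.   ] jaw [ 0.339  0.941 -0.   ] tx ty tz cm [ 0.57  0.01 -0.03] w 24.2
```

```bash

python3 -m creep '[{"tx":0.1,"ty":0,"tz":0,"wx":0,"wy":0,"wz":0,"gripper":0.8},{"tx":0.2,"ty":0,"tz":0,"wx":0,"wy":0,"wz":0,"gripper":0.8},{"tx":0.3,"ty":0,"tz":0,"wx":0,"wy":0,"wz":0,"gripper":0.8},{"tx":0.4,"ty":0,"tz":0,"wx":0,"wy":0,"wz":0,"gripper":0.8},{"tx":0.4,"ty":0,"tz":0,"wx":0,"wy":0,"wz":0,"gripper":0.8}]'
python3 go.py 638.5 85.3 122.2
python3 - <<'E'
from h import *
F,W=cloud("scene"); cv2.imwrite("pics/s13.png",cv2.resize(F[150:300,350:500,::-1],None,fx=4,fy=4))
E
```

```text
time: 15.27
tool_pos: [638.7, 85.5, 124.0]
tcp_rot: [1.915, 1.57, 3.14]
contact_force: [0.1, -0.8, -1.5]
grip_width: 24.3
t 15.27 pos [638.7  85.5 124. ] down in tool [ 1. -0.  0.] jaw [ 0.339  0.941 -0.   ] tx ty tz cm [ 0.18  0.01 -0.03] w 24.3
```

View pics/s13.png

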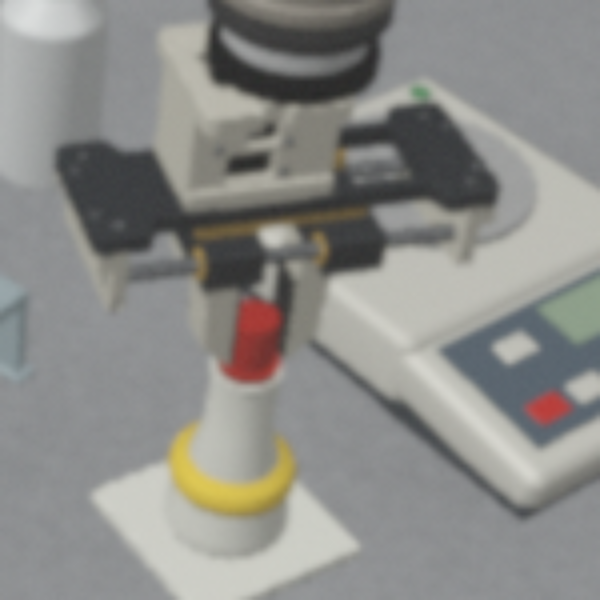

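The plug is in the mouth at (248,370), about 1–2 mm above seat with no contact force. I'll release it so it settles by its own weight, then back off upward.

```bash

python3 -m creep '[{"tx":0.1,"ty":0,"tz":0,"wx":0,"wy":0,"wz":0,"gripper":0.8},{"tx":0.1,"ty":0,"tz":0,"wx":0,"wy":0,"wz":0,"gripper":0.3},{"tx":0.1,"ty":0,"tz":0,"wx":0,"wy":0,"wz":0,"gripper":0},{"tx":0.1,"ty":0,"tz":0,"wx":0,"wy":0,"wz":0,"gripper":-0.3},{"tx":0.1,"ty":0,"tz":0,"wx":0,"wy":0,"wz":0,"gripper":-0.5},{"tx":0.1,"ty":0,"tz":0,"wx":0,"wy":0,"wz":0,"gripper":-0.5},{"tx":-1,"ty":0,"tz":0,"wx":0,"wy":0,"wz":0,"gripper":-0.5},{"tx":-3,"ty":0,"tz":0,"wx":0,"wy":0,"wz":0,"gripper":-0.5}]'
python3 -m creep '[{"tx":-3,"ty":0,"tz":0,"wx":0,"wy":0,"wz":0,"gripper":-0.5},{"tx":-6,"ty":0,"tz":0,"wx":0,"wy":0,"wz":0,"gripper":-0.5},{"tx":-8,"ty":0,"tz":-1,"wx":0,"wy":0,"wz":0,"gripper":-0.5},{"tx":-9,"ty":-0.5,"tz":-4,"wx":0,"wy":0,"wz":0,"gripper":-0.5},{"tx":-9,"ty":-1,"tz":-8,"wx":0,"wy":0,"wz":0,"gripper":-0.5},{"tx":-9,"ty":-1.5,"tz":-12,"wx":0,"wy":0,"wz":0,"gripper":-0.5},{"tx":-9,"ty":-2,"tz":-16,"wx":0,"wy":0,"wz":0,"gripper":-0.5},{"tx":-9,"ty":-2.5,"tz":-20,"wx":0,"wy":0,"wz":0,"gripper":-0.5}]'
python3 go.py 542 -327.8 230
python3 - <<'E'
from h import *
F,W=cloud("scene"); cv2.imwrite("pics/s14.png",cv2.resize(F[150:300,350:500,::-1],None,fx=4,fy=4))
E
```

```text
time: 15.98
tool_pos: [637.4, 85.5, 152.7]
tcp_rot: [1.909, 1.566, 3.134]
contact_force: [0.8, -0.9, 0.2]
grip_width: 65.5
time: 16.65
tool_pos: [593.9, -112.6, 245.5]
tcp_rot: [-1.465, 1.569, -0.24]
contact_force: [0.8, -0.4, 0.2]
grip_width: 68.9
t 16.65 pos [ 593.9 -112.6  245.5] down in tool [ 1.     0.001 -0.   ] jaw [0.338 0.941 0.   ] tx ty tz cm [  1.55  -2.39 -22.01] w 68.9
```

View pics/s14.png

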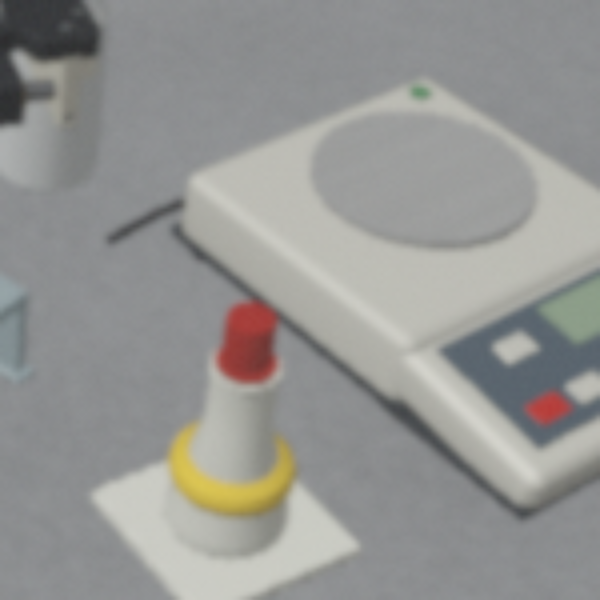

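The stopper sits upright in the yellow flask at (248,345). Next, the blue flask.

```bash

python3 -m creep '[{"tx":0,"ty":-0.4,"tz":-3.5,"wx":0,"wy":0,"wz":0,"gripper":-0.5},{"tx":0,"ty":-0.8,"tz":-7.5,"wx":0,"wy":0,"wz":0,"gripper":-0.5},{"tx":0,"ty":-1.2,"tz":-11.5,"wx":0,"wy":0,"wz":0,"gripper":-0.5},{"tx":0,"ty":-1.6,"tz":-15.5,"wx":0,"wy":0,"wz":0,"gripper":-0.5},{"tx":0,"ty":-2,"tz":-19,"wx":0,"wy":0,"wz":0,"gripper":-0.5},{"tx":0,"ty":-2.4,"tz":-21.5,"wx":0,"wy":0,"wz":0,"gripper":-0.5},{"tx":0.2,"ty":-2.4,"tz":-22,"wx":0,"wy":0,"wz":0,"gripper":-0.5},{"tx":0.5,"ty":-2.4,"tz":-22,"wx":0,"wy":0,"wz":0,"gripper":-0.5}]'
python3 wm.py 542 -327.8 25 196 204  544 -328 75 92 98
python3 go.py 542 -327.8 173
```

```text
time: 17.37
tool_pos: [542.1, -327.9, 239.7]
tcp_rot: [-1.806, 1.57, -0.584]
contact_force: [0.4, 0.3, -0.5]
grip_width: 68.8
(array([ 542.7, -328.2]), 18.0, array([ 542.6, -328.2]), array([ 542.9, -328.3,  200. ]), 1140)
 fit [ 542.7 -328.2] 17.756993649314968
(array([ 544.1, -328.2]), 67.4, array([ 544.1, -327.9]), array([ 533.5, -323.7,   95.5]), 11596)
 fit [ 544. -328.] 67.01834076943157
t 17.42 pos [ 542.3 -326.   238.7] down in tool [ 1.    -0.001 -0.001] jaw [0.34  0.94  0.001] tx ty tz cm [ 6.57 -0.04 -0.18] w 69.1
```

```bash

python3 -m creep '[{"tx":1,"ty":-0.1,"tz":-0.2,"wx":0,"wy":0,"wz":0,"gripper":-0.5},{"tx":2.5,"ty":-0.1,"tz":-0.2,"wx":0,"wy":0,"wz":0,"gripper":-0.5},{"tx":4,"ty":-0.1,"tz":-0.2,"wx":0,"wy":0,"wz":0,"gripper":-0.5},{"tx":5.3,"ty":-0.1,"tz":-0.2,"wx":0,"wy":0,"wz":0,"gripper":-0.5},{"tx":6.2,"ty":-0.1,"tz":-0.2,"wx":0,"wy":0,"wz":0,"gripper":-0.5},{"tx":6.6,"ty":-0.1,"tz":-0.2,"wx":0,"wy":0,"wz":0,"gripper":-0.5},{"tx":6.6,"ty":-0.1,"tz":-0.2,"wx":0,"wy":0,"wz":0,"gripper":-0.5},{"tx":6.6,"ty":-0.1,"tz":-0.2,"wx":0,"wy":0,"wz":0,"gripper":-0.5}]'
python3 go.py 542.7 -328.2 173
```

```text
time: 18.08
tool_pos: [543.3, -328.0, 173.6]
tcp_rot: [-1.618, 1.57, -0.392]
contact_force: [-0.6, -0.1, 0.0]
grip_width: 68.8
t 18.08 pos [ 543.3 -328.   173.6] down in tool [1.    0.001 0.   ] jaw [ 0.338  0.941 -0.   ] tx ty tz cm [ 0.06  0.04 -0.04] w 68.8
```

```bash

python3 -m creep '[{"tx":0,"ty":0,"tz":0,"wx":0,"wy":0,"wz":0,"gripper":0},{"tx":0,"ty":0,"tz":0,"wx":0,"wy":0,"wz":0,"gripper":0.1},{"tx":0,"ty":0,"tz":0,"wx":0,"wy":0,"wz":0,"gripper":0.2},{"tx":0,"ty":0,"tz":0,"wx":0,"wy":0,"wz":0,"gripper":0.3},{"tx":0,"ty":0,"tz":0,"wx":0,"wy":0,"wz":0,"gripper":0.4},{"tx":0,"ty":0,"tz":0,"wx":0,"wy":0,"wz":0,"gripper":0.6},{"tx":0,"ty":0,"tz":0,"wx":0,"wy":0,"wz":0,"gripper":0.6},{"tx":0,"ty":0,"tz":0,"wx":0,"wy":0,"wz":0,"gripper":0.6}]'
python3 -m creep '[{"tx":0,"ty":0,"tz":0,"wx":0,"wy":0,"wz":0,"gripper":0.6},{"tx":0,"ty":0,"tz":0,"wx":0,"wy":0,"wz":0,"gripper":0.6},{"tx":-0.2,"ty":0,"tz":0,"wx":0,"wy":0,"wz":0,"gripper":0.6},{"tx":-0.6,"ty":0,"tz":0,"wx":0,"wy":0,"wz":0,"gripper":0.6},{"tx":-1.3,"ty":0,"tz":0,"wx":0,"wy":0,"wz":0,"gripper":0.6},{"tx":-2.3,"ty":0,"tz":0,"wx":0,"wy":0,"wz":0,"gripper":0.6},{"tx":-3.5,"ty":0,"tz":0,"wx":0,"wy":0,"wz":0,"gripper":0.6},{"tx":-5,"ty":0,"tz":0,"wx":0,"wy":0,"wz":0,"gripper":0.6}]'
python3 go.py 529 312 260
python3 - <<'E'
from h import *
F,W=cloud("scene"); cv2.imwrite("pics/s15.png",cv2.resize(F[100:360,100:360,::-1],None,fx=2.3,fy=2.3))
F,W=cloud("wrist"); cv2.imwrite("pics/w15.png",F[:,:,::-1])
E
```

```text
time: 18.75
tool_pos: [542.9, -328.6, 173.3]
tcp_rot: [-1.872, 1.57, -0.647]
contact_force: [-0.1, -0.3, 0.6]
grip_width: 34.4
time: 19.42
tool_pos: [542.6, -328.2, 223.9]
tcp_rot: [1.117, 1.57, 2.342]
contact_force: [1.0, -0.3, -0.7]
grip_width: 35.0
t 19.42 pos [ 542.6 -328.2  223.9] down in tool [ 1.    -0.001 -0.   ] jaw [0.339 0.941 0.   ] tx ty tz cm [-3.56 22.98 59.77] w 35.0
```

View pics/s15.png

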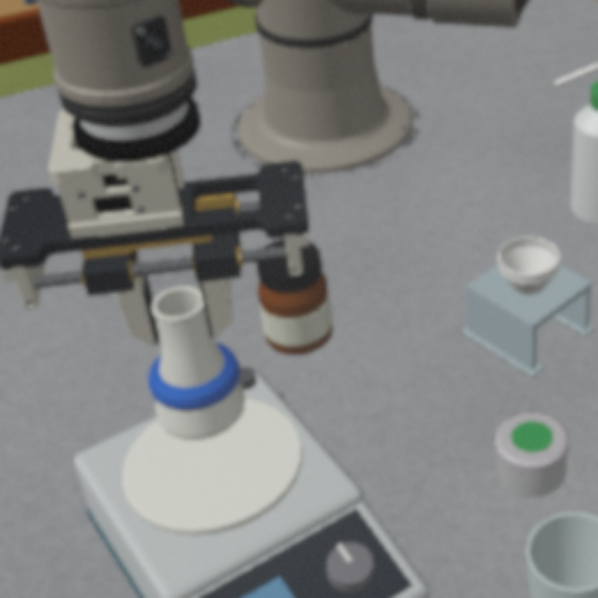

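View pics/w15.png

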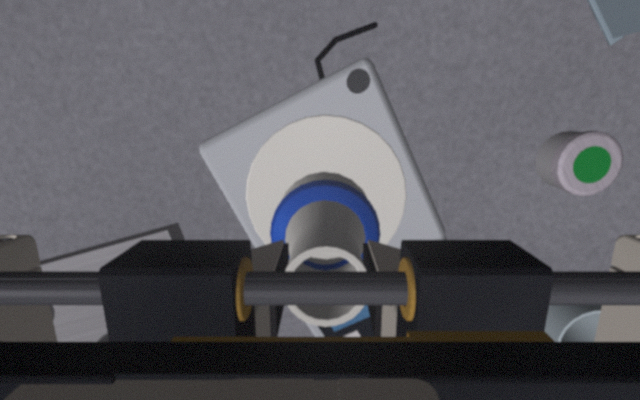

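The blue flask is lifted and hangs upright (mouth at scene crop (178,302)). Carrying it to the balance.

```bash

python3 -m creep '[{"tx":-0.2,"ty":0.4,"tz":1,"wx":0,"wy":0,"wz":0,"gripper":0.6},{"tx":-0.5,"ty":1.2,"tz":3,"wx":0,"wy":0,"wz":0,"gripper":0.6},{"tx":-0.5,"ty":2.3,"tz":6,"wx":0,"wy":0,"wz":0,"gripper":0.6},{"tx":-0.5,"ty":3.5,"tz":9,"wx":0,"wy":0,"wz":0,"gripper":0.6},{"tx":-0.5,"ty":4.6,"tz":12,"wx":0,"wy":0,"wz":0,"gripper":0.6},{"tx":-0.5,"ty":5.8,"tz":15,"wx":0,"wy":0,"wz":0,"gripper":0.6},{"tx":-0.5,"ty":6.9,"tz":18,"wx":0,"wy":0,"wz":0,"gripper":0.6},{"tx":-0.5,"ty":8.1,"tz":21,"wx":0,"wy":0,"wz":0,"gripper":0.6}]'
python3 -m creep '[{"tx":0,"ty":1.2,"tz":3,"wx":0,"wy":0,"wz":0,"gripper":0.6},{"tx":0,"ty":2.3,"tz":6,"wx":0,"wy":0,"wz":0,"gripper":0.6},{"tx":0,"ty":3.5,"tz":9,"wx":0,"wy":0,"wz":0,"gripper":0.6},{"tx":0,"ty":4.6,"tz":12,"wx":0,"wy":0,"wz":0,"gripper":0.6},{"tx":0,"ty":5.8,"tz":15,"wx":0,"wy":0,"wz":0,"gripper":0.6},{"tx":0,"ty":6.9,"tz":18,"wx":0,"wy":0,"wz":0,"gripper":0.6},{"tx":0,"ty":8.1,"tz":21,"wx":0,"wy":0,"wz":0,"gripper":0.6},{"tx":0,"ty":8.9,"tz":23,"wx":0,"wy":0,"wz":0,"gripper":0.6}]'
python3 go.py 529 312 175
```

```text
time: 20.18
tool_pos: [536.8, -101.0, 227.5]
tcp_rot: [1.364, 1.569, 2.589]
contact_force: [0.0, 0.7, -1.7]
grip_width: 35.0
time: 20.85
tool_pos: [530.4, 146.5, 227.5]
tcp_rot: [1.404, 1.569, 2.63]
contact_force: [-0.1, 0.6, -1.6]
grip_width: 34.5
t 20.85 pos [530.4 146.5 227.5] down in tool [ 1.    -0.002 -0.   ] jaw [0.337 0.941 0.   ] tx ty tz cm [ 5.27  5.71 15.53] w 34.5
```

```bash

python3 -m creep '[{"tx":0,"ty":1.1,"tz":3,"wx":0,"wy":0,"wz":0,"gripper":0.6},{"tx":0,"ty":2.2,"tz":6,"wx":0,"wy":0,"wz":0,"gripper":0.6},{"tx":0,"ty":3.3,"tz":9,"wx":0,"wy":0,"wz":0,"gripper":0.6},{"tx":0,"ty":4.3,"tz":12,"wx":0,"wy":0,"wz":0,"gripper":0.6},{"tx":0,"ty":5.1,"tz":14,"wx":0,"wy":0,"wz":0,"gripper":0.6},{"tx":1,"ty":5.5,"tz":15,"wx":0,"wy":0,"wz":0,"gripper":0.6},{"tx":2.2,"ty":5.7,"tz":15.4,"wx":0,"wy":0,"wz":0,"gripper":0.6},{"tx":3,"ty":5.7,"tz":15.4,"wx":0,"wy":0,"wz":0,"gripper":0.6}]'
python3 -m creep '[{"tx":0,"ty":0,"tz":0,"wx":0,"wy":0,"wz":0,"gripper":0.6},{"tx":0,"ty":0,"tz":0,"wx":0,"wy":0,"wz":0,"gripper":0.6}]'
python3 go.py 529.3 312.1 153.5
python3 wm.py 529 312 75 72 78  529 312 25 196 235
python3 - <<'E'
from h import *
F,W=cloud("wrist"); cv2.imwrite("pics/w16.png",F[:,:,::-1])
F,W=cloud("scene"); cv2.imwrite("pics/s16.png",cv2.resize(F[60:310,350:600,::-1],None,fx=2.3,fy=2.3))
E
```

```text
time: 21.52
tool_pos: [529.0, 308.0, 195.8]
tcp_rot: [2.277, 1.568, -2.779]
contact_force: [-0.5, -1.9, -1.2]
grip_width: 35.0
time: 21.68
tool_pos: [530.1, 306.4, 197.3]
tcp_rot: [2.43, 1.569, -2.629]
contact_force: [0.1, 1.3, -0.5]
grip_width: 34.5
t 21.68 pos [530.1 306.4 197.3] down in tool [ 1.    -0.001  0.002] jaw [ 0.34   0.941 -0.002] tx ty tz cm [4.38 0.26 0.52] w 34.5
(array([529., 312.]), 64.8, array([524.2, 312.1]), array([508.2, 322.5,  75.5]), 10829)
 fit [529.1 312. ] 64.54381397110433
(array([528.7, 312.1]), 24.9, array([530.1, 312.3]), array([526.4, 312. , 217.5]), 4351)
 fit [528.5 311.7] 21.857545661929333
```

View pics/w16.png

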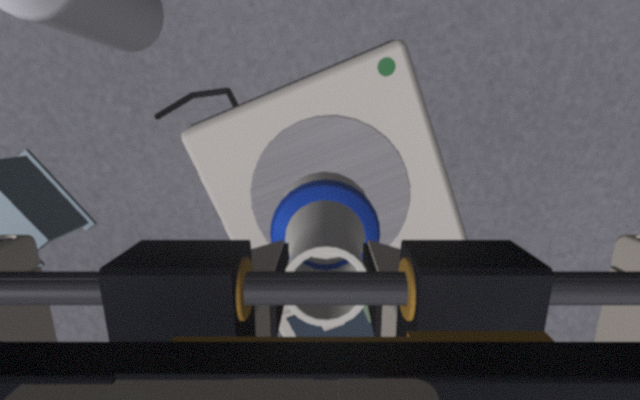

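View pics/s16.png

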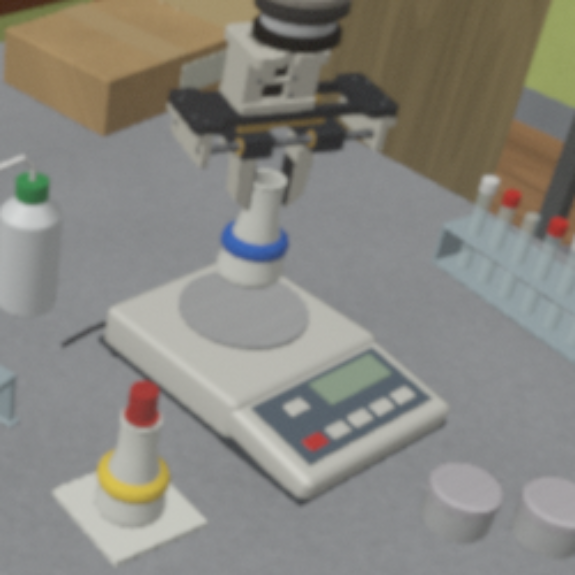

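The flask is upright over the pan (wrist: mouth (326,265), pan centred near (330,190)). Lowering with a small lateral correction.

```bash
python3 go.py 529.3 312.1 153.5
python3 -m creep '[{"tx":0.4,"ty":0.2,"tz":0.3,"wx":0,"wy":0,"wz":0,"gripper":0.6},{"tx":1.2,"ty":0.2,"tz":0.5,"wx":0,"wy":0,"wz":0,"gripper":0.6},{"tx":2.2,"ty":0.2,"tz":0.5,"wx":0,"wy":0,"wz":0,"gripper":0.6},{"tx":3,"ty":0.2,"tz":0.5,"wx":0,"wy":0,"wz":0,"gripper":0.6},{"tx":3.5,"ty":0.2,"tz":0.5,"wx":0,"wy":0,"wz":0,"gripper":0.6},{"tx":3.7,"ty":0.2,"tz":0.5,"wx":0,"wy":0,"wz":0,"gripper":0.6},{"tx":3.7,"ty":0.2,"tz":0.5,"wx":0,"wy":0,"wz":0,"gripper":0.6},{"tx":3.7,"ty":0.2,"tz":0.5,"wx":0,"wy":0,"wz":0,"gripper":0.6}]'
python3 go.py 529.3 312.1 153.5
```

```text
t 21.83 pos [531.1 306.7 198.9] down in tool [ 1.     0.001 -0.001] jaw [0.34  0.94  0.001] tx ty tz cm [4.54 0.35 0.45] w 34.6
time: 22.5
tool_pos: [530.5, 312.8, 161.3]
tcp_rot: [-0.578, 1.571, 0.647]
contact_force: [0.5, 0.1, -0.9]
grip_width: 35.0
t 22.5 pos [530.5 312.8 161.3] down in tool [ 1.  0. -0.] jaw [0.339 0.941 0.   ] tx ty tz cm [ 0.78  0.09 -0.11] w 35.0
```

```bash

python3 -m creep '[{"tx":0.2,"ty":0.1,"tz":-0.1,"wx":0,"wy":0,"wz":0,"gripper":0.6},{"tx":0.4,"ty":0.1,"tz":-0.1,"wx":0,"wy":0,"wz":0,"gripper":0.6},{"tx":0.5,"ty":0.1,"tz":-0.1,"wx":0,"wy":0,"wz":0,"gripper":0.6},{"tx":0.6,"ty":0.1,"tz":-0.1,"wx":0,"wy":0,"wz":0,"gripper":0.6},{"tx":0.65,"ty":0.1,"tz":-0.1,"wx":0,"wy":0,"wz":0,"gripper":0.6},{"tx":0.7,"ty":0.1,"tz":-0.1,"wx":0,"wy":0,"wz":0,"gripper":0.6},{"tx":0.75,"ty":0.1,"tz":-0.1,"wx":0,"wy":0,"wz":0,"gripper":0.6},{"tx":0.75,"ty":0.1,"tz":-0.1,"wx":0,"wy":0,"wz":0,"gripper":0.6}]'
python3 go.py 529.3 312.1 153.3
```

```text
time: 23.17
tool_pos: [529.1, 312.2, 153.7]
tcp_rot: [1.223, 1.571, 2.448]
contact_force: [-0.3, -0.4, -0.8]
grip_width: 34.8
t 23.17 pos [529.1 312.2 153.7] down in tool [ 1. -0. -0.] jaw [0.339 0.941 0.   ] tx ty tz cm [ 0.04 -0.02  0.  ] w 34.8
```

```bash

python3 -m creep '[{"tx":0.05,"ty":0,"tz":0,"wx":0,"wy":0,"wz":0,"gripper":0.6},{"tx":0.05,"ty":0,"tz":0,"wx":0,"wy":0,"wz":0,"gripper":0.6}]'
python3 go.py 529.3 312.1 153.3;python3 -m creep '[{"tx":0.04,"ty":0,"tz":0,"wx":0,"wy":0,"wz":0,"gripper":0.6},{"tx":0.04,"ty":0,"tz":0,"wx":0,"wy":0,"wz":0,"gripper":0.6}]'
python3 go.py 529.3 312.1 153.3
```

```text
time: 23.33
tool_pos: [529.2, 312.2, 153.3]
tcp_rot: [-0.652, 1.57, 0.573]
contact_force: [0.1, -0.1, -1.3]
grip_width: 35.2
t 23.33 pos [529.2 312.2 153.3] down in tool [ 1.  0. -0.] jaw [0.339 0.941 0.   ] tx ty tz cm [ 0.   -0.01 -0.01] w 35.2
time: 23.5
tool_pos: [529.3, 312.2, 153.3]
tcp_rot: [-0.845, 1.57, 0.38]
contact_force: [-0.4, -0.3, 2.1]
grip_width: 34.9
t 23.5 pos [529.3 312.2 153.3] down in tool [ 1.     0.001 -0.001] jaw [0.339 0.941 0.001] tx ty tz cm [ 0.   -0.   -0.01] w 34.9
```

Contact. Release, rise, then measure.

```bash
python3 -m creep '[{"tx":0,"ty":0,"tz":0,"wx":0,"wy":0,"wz":0,"gripper":0.1},{"tx":0,"ty":0,"tz":0,"wx":0,"wy":0,"wz":0,"gripper":-0.2},{"tx":0,"ty":0,"tz":0,"wx":0,"wy":0,"wz":0,"gripper":-0.5},{"tx":0,"ty":0,"tz":0,"wx":0,"wy":0,"wz":0,"gripper":-0.5},{"tx":0,"ty":0,"tz":0,"wx":0,"wy":0,"wz":0,"gripper":-0.5},{"tx":-1,"ty":0,"tz":0,"wx":0,"wy":0,"wz":0,"gripper":-0.5},{"tx":-2.5,"ty":0,"tz":0,"wx":0,"wy":0,"wz":0,"gripper":-0.5},{"tx":-5,"ty":0,"tz":0,"wx":0,"wy":0,"wz":0,"gripper":-0.5}]'
python3 -m creep '[{"tx":-2,"ty":0,"tz":0,"wx":0,"wy":0,"wz":0,"gripper":-0.5},{"tx":-3,"ty":0,"tz":0,"wx":0,"wy":0,"wz":0,"gripper":-0.5},{"tx":-3,"ty":0,"tz":0,"wx":0,"wy":0,"wz":0,"gripper":-0.5}]'
python3 wm.py 529 312 75 72 78  529 312 25 176 184
python3 go.py 638.9 85.6 225
python3 - <<'E'
from h import *
F,W=cloud("wrist"); cv2.imwrite("pics/w17.png",F[:,:,::-1])
E
```

```text
time: 24.17
tool_pos: [528.1, 311.7, 201.8]
tcp_rot: [2.303, 1.566, -2.756]
contact_force: [0.4, 0.3, 0.5]
grip_width: 69.0
time: 24.42
tool_pos: [530.2, 312.7, 236.1]
tcp_rot: [-0.805, 1.565, 0.42]
contact_force: [0.5, -0.7, -0.4]
grip_width: 69.0
(array([529.5, 312. ]), 65.0, array([529.3, 311.9]), array([519.1, 315.2,  75.5]), 9741)
 fit [529.3 312. ] 64.61805020661798
(array([529.3, 312.7]), 18.0, array([529.2, 312.8]), array([529.4, 312.8, 180.1]), 958)
 fit [529.2 312.9] 17.71410217440156
t 24.47 pos [529.5 312.4 234. ] down in tool [ 1.     0.002 -0.002] jaw [0.339 0.941 0.002] tx ty tz cm [  0.9  -17.98 -17.63] w 69.0
```

View pics/w17.png

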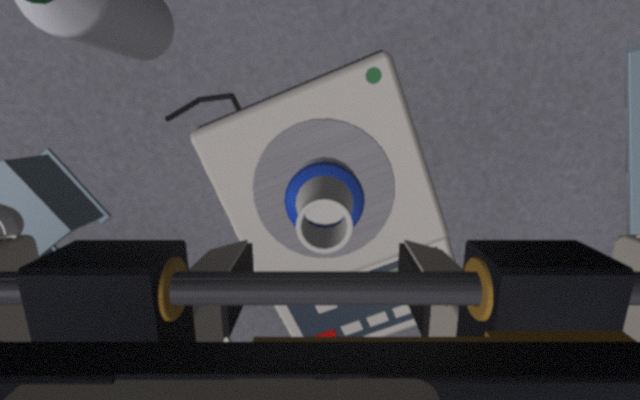

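The blue flask stands on the pan within 1 mm of its centre (mouth (324,225)). Now to the yellow flask.

```bash

python3 -m creep '[{"tx":0,"ty":-2,"tz":-2,"wx":0,"wy":0,"wz":0,"gripper":-0.5},{"tx":0,"ty":-4.7,"tz":-4.7,"wx":0,"wy":0,"wz":0,"gripper":-0.5},{"tx":0,"ty":-7.4,"tz":-7.4,"wx":0,"wy":0,"wz":0,"gripper":-0.5},{"tx":0,"ty":-10.1,"tz":-10,"wx":0,"wy":0,"wz":0,"gripper":-0.5},{"tx":0,"ty":-12.8,"tz":-12.6,"wx":0,"wy":0,"wz":0,"gripper":-0.5},{"tx":0,"ty":-15.4,"tz":-15.1,"wx":0,"wy":0,"wz":0,"gripper":-0.5},{"tx":0.5,"ty":-17.3,"tz":-17,"wx":0,"wy":0,"wz":0,"gripper":-0.5},{"tx":1,"ty":-18,"tz":-17.6,"wx":0,"wy":0,"wz":0,"gripper":-0.5}]'
python3 -m creep '[{"tx":1,"ty":0,"tz":0,"wx":0,"wy":0,"wz":0,"gripper":-0.5},{"tx":2,"ty":0,"tz":0,"wx":0,"wy":0,"wz":0,"gripper":-0.5},{"tx":2,"ty":0,"tz":0,"wx":0,"wy":0,"wz":0,"gripper":-0.5}]'
python3 wm.py 638.9 85.6 25 140 150
python3 go.py 638.9 85.6 88
python3 - <<'E'
from h import *
F,W=cloud("wrist"); cv2.imwrite("pics/w18.png",F[:,:,::-1])
E
```

```text
time: 25.18
tool_pos: [639.6, 81.3, 220.6]
tcp_rot: [2.416, 1.568, -2.646]
contact_force: [-0.1, -1.1, 0.2]
grip_width: 69.0
time: 25.43
tool_pos: [636.6, 87.1, 199.1]
tcp_rot: [1.823, 1.564, 3.049]
contact_force: [-0.1, 0.7, 0.2]
grip_width: 68.9
(array([638.,  86.]), 12.4, array([638. ,  86.1]), array([637.5,  86.2, 143.9]), 1152)
 fit [638.  86.] 12.123463635669184
t 25.48 pos [637.1  87.3 200.6] down in tool [ 1.    -0.004  0.001] jaw [ 0.337  0.941 -0.001] tx ty tz cm [11.26 -0.27 -0.09] w 68.7
```

View pics/w18.png

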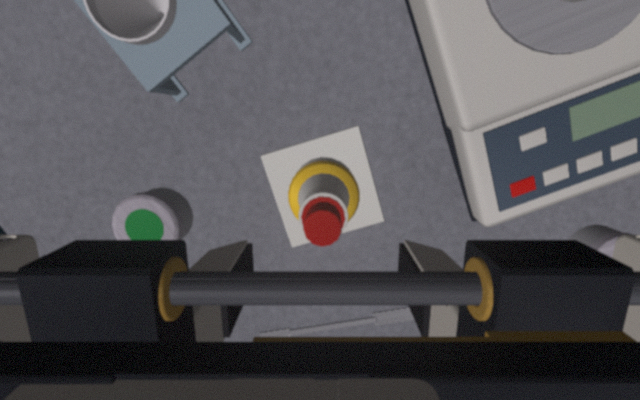

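The stopper is centred in the yellow neck at (322,222), its top at about 144–145 mm as expected. Descend around the neck.

```bash

python3 -m creep '[{"tx":1.5,"ty":-0.2,"tz":0,"wx":0,"wy":0,"wz":0,"gripper":-0.5},{"tx":3.5,"ty":-0.2,"tz":-0.1,"wx":0,"wy":0,"wz":0,"gripper":-0.5},{"tx":5,"ty":-0.2,"tz":-0.1,"wx":0,"wy":0,"wz":0,"gripper":-0.5},{"tx":6.5,"ty":-0.2,"tz":-0.1,"wx":0,"wy":0,"wz":0,"gripper":-0.5},{"tx":8,"ty":-0.2,"tz":-0.1,"wx":0,"wy":0,"wz":0,"gripper":-0.5},{"tx":9,"ty":-0.2,"tz":-0.1,"wx":0,"wy":0,"wz":0,"gripper":-0.5},{"tx":9.5,"ty":-0.2,"tz":-0.1,"wx":0,"wy":0,"wz":0,"gripper":-0.5},{"tx":9.5,"ty":-0.2,"tz":-0.1,"wx":0,"wy":0,"wz":0,"gripper":-0.5}]'
python3 go.py 638.9 85.6 88.5
```

```text
time: 26.2
tool_pos: [639.8, 84.7, 107.1]
tcp_rot: [1.827, 1.569, 3.053]
contact_force: [-0.9, -0.1, -0.3]
grip_width: 69.3
t 26.2 pos [639.8  84.7 107.1] down in tool [ 1.    -0.001  0.   ] jaw [ 0.338  0.941 -0.   ] tx ty tz cm [1.86 0.11 0.06] w 69.3
```

```bash

python3 -m creep '[{"tx":0.6,"ty":0.1,"tz":0,"wx":0,"wy":0,"wz":0,"gripper":-0.5},{"tx":1.2,"ty":0.1,"tz":0,"wx":0,"wy":0,"wz":0,"gripper":-0.5},{"tx":1.6,"ty":0.1,"tz":0,"wx":0,"wy":0,"wz":0,"gripper":-0.5},{"tx":1.8,"ty":0.1,"tz":0,"wx":0,"wy":0,"wz":0,"gripper":-0.5},{"tx":1.8,"ty":0.1,"tz":0,"wx":0,"wy":0,"wz":0,"gripper":-0.5},{"tx":1.8,"ty":0.1,"tz":0,"wx":0,"wy":0,"wz":0,"gripper":-0.2},{"tx":1.8,"ty":0.1,"tz":0,"wx":0,"wy":0,"wz":0,"gripper":0}]'
python3 go.py 638.9 85.6 88.5
python3 - <<'E'
from h import *
F,W=cloud("scene"); cv2.imwrite("pics/s19.png",cv2.resize(F[150:300,350:500,::-1],None,fx=4,fy=4))
E
```

```text
time: 26.78
tool_pos: [639.6, 84.3, 90.1]
tcp_rot: [-1.002, 1.57, 0.222]
contact_force: [-1.0, 0.7, -0.6]
grip_width: 60.0
t 26.78 pos [639.6  84.3  90.1] down in tool [ 1.  0. -0.] jaw [0.339 0.941 0.   ] tx ty tz cm [0.16 0.11 0.1 ] w 60.0
```

View pics/s19.png

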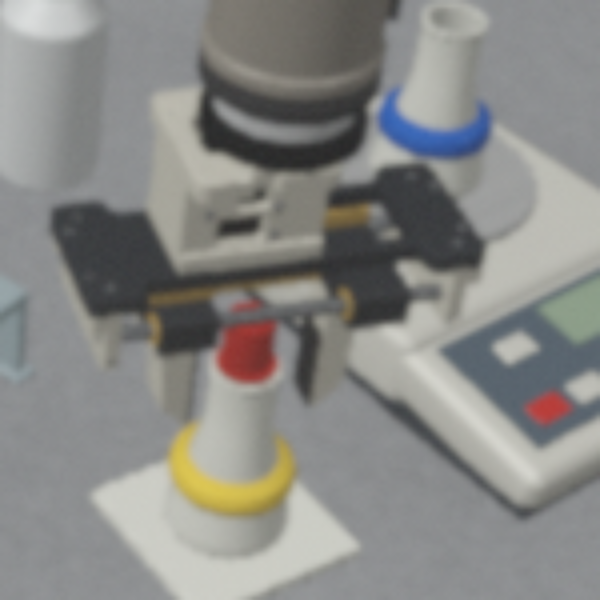

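```bash

python3 -m creep '[{"tx":0.1,"ty":0.1,"tz":0.1,"wx":0,"wy":0,"wz":0,"gripper":0.1},{"tx":0.1,"ty":0.1,"tz":0.1,"wx":0,"wy":0,"wz":0,"gripper":0.15},{"tx":0.1,"ty":0.1,"tz":0.1,"wx":0,"wy":0,"wz":0,"gripper":0.2},{"tx":0.1,"ty":0.1,"tz":0.1,"wx":0,"wy":0,"wz":0,"gripper":0.3},{"tx":0.1,"ty":0.1,"tz":0.1,"wx":0,"wy":0,"wz":0,"gripper":0.5},{"tx":0.1,"ty":0.1,"tz":0.1,"wx":0,"wy":0,"wz":0,"gripper":0.6},{"tx":0.1,"ty":0.1,"tz":0.1,"wx":0,"wy":0,"wz":0,"gripper":0.6},{"tx":0.1,"ty":0.1,"tz":0.1,"wx":0,"wy":0,"wz":0,"gripper":0.6}]'
python3 go.py 638.9 85.6 88.5
```

```text
time: 27.5
tool_pos: [638.8, 85.5, 88.8]
tcp_rot: [1.902, 1.571, 3.127]
contact_force: [-0.5, 0.2, 0.1]
grip_width: 35.4
t 27.5 pos [638.8  85.5  88.8] down in tool [ 1. -0.  0.] jaw [ 0.339  0.941 -0.   ] tx ty tz cm [ 0.03 -0.01  0.01] w 35.4
```

```bash

python3 -m creep '[{"tx":0,"ty":0,"tz":0,"wx":0,"wy":0,"wz":0,"gripper":0.6},{"tx":-0.1,"ty":0,"tz":0,"wx":0,"wy":0,"wz":0,"gripper":0.6},{"tx":-0.3,"ty":0,"tz":0,"wx":0,"wy":0,"wz":0,"gripper":0.6},{"tx":-0.7,"ty":0,"tz":0,"wx":0,"wy":0,"wz":0,"gripper":0.6},{"tx":-1.3,"ty":0,"tz":0,"wx":0,"wy":0,"wz":0,"gripper":0.6},{"tx":-2.1,"ty":0,"tz":0,"wx":0,"wy":0,"wz":0,"gripper":0.6},{"tx":-3.1,"ty":0,"tz":0,"wx":0,"wy":0,"wz":0,"gripper":0.6},{"tx":-4.3,"ty":0,"tz":0,"wx":0,"wy":0,"wz":0,"gripper":0.6}]'
python3 go.py 544 -328 225
python3 - <<'E'
from h import *
F,W=cloud("scene"); cv2.imwrite("pics/s20.png",cv2.resize(F[150:300,350:500,::-1],None,fx=4,fy=4))
E
```

```text
time: 28.17
tool_pos: [638.7, 85.6, 132.7]
tcp_rot: [1.448, 1.571, 2.673]
contact_force: [-0.0, -0.0, -2.1]
grip_width: 35.3
t 28.17 pos [638.7  85.6 132.7] down in tool [ 1. -0. -0.] jaw [0.339 0.941 0.   ] tx ty tz cm [ -9.23  -5.11 -42.12] w 35.3
```

View pics/s20.png

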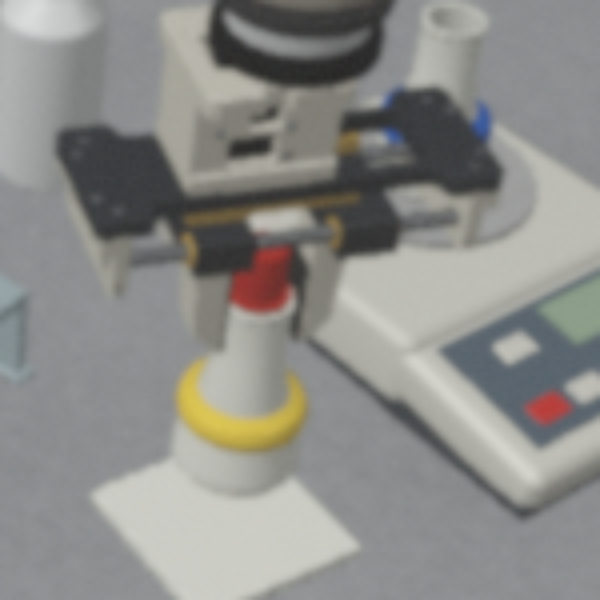

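The yellow flask is lifted upright with the stopper in. Raise it and carry it smoothly to the stirrer.

```bash

python3 -m creep '[{"tx":-1,"ty":0,"tz":0,"wx":0,"wy":0,"wz":0,"gripper":0.6},{"tx":-2.5,"ty":-0.1,"tz":-0.5,"wx":0,"wy":0,"wz":0,"gripper":0.6},{"tx":-4.2,"ty":-0.2,"tz":-1.5,"wx":0,"wy":0,"wz":0,"gripper":0.6},{"tx":-6,"ty":-0.4,"tz":-3,"wx":0,"wy":0,"wz":0,"gripper":0.6},{"tx":-7.5,"ty":-0.6,"tz":-5,"wx":0,"wy":0,"wz":0,"gripper":0.6},{"tx":-8.6,"ty":-0.9,"tz":-7.3,"wx":0,"wy":0,"wz":0,"gripper":0.6},{"tx":-9.2,"ty":-1.2,"tz":-9.8,"wx":0,"wy":0,"wz":0,"gripper":0.6},{"tx":-9.5,"ty":-1.5,"tz":-12.4,"wx":0,"wy":0,"wz":0,"gripper":0.6}]'
python3 -m creep '[{"tx":0,"ty":-0.3,"tz":-2.6,"wx":0,"wy":0,"wz":0,"gripper":0.6},{"tx":0,"ty":-0.6,"tz":-5.2,"wx":0,"wy":0,"wz":0,"gripper":0.6},{"tx":0,"ty":-0.9,"tz":-7.8,"wx":0,"wy":0,"wz":0,"gripper":0.6},{"tx":0,"ty":-1.2,"tz":-10.4,"wx":0,"wy":0,"wz":0,"gripper":0.6},{"tx":0,"ty":-1.5,"tz":-13,"wx":0,"wy":0,"wz":0,"gripper":0.6},{"tx":0,"ty":-1.8,"tz":-15.6,"wx":0,"wy":0,"wz":0,"gripper":0.6},{"tx":0,"ty":-2.1,"tz":-18.2,"wx":0,"wy":0,"wz":0,"gripper":0.6},{"tx":0,"ty":-2.4,"tz":-20.5,"wx":0,"wy":0,"wz":0,"gripper":0.6}]'
python3 go.py 544 -328 225
```

```text
time: 28.88
tool_pos: [610.9, -36.9, 228.7]
tcp_rot: [-1.346, 1.568, -0.12]
contact_force: [0.6, -0.1, -2.4]
grip_width: 35.3
time: 29.55
tool_pos: [563.3, -238.7, 227.3]
tcp_rot: [-2.247, 1.571, -1.022]
contact_force: [0.4, -0.2, -1.2]
grip_width: 35.1
t 29.55 pos [ 563.3 -238.7  227.3] down in tool [1. 0. 0.] jaw [ 0.339  0.941 -0.   ] tx ty tz cm [ 0.23 -1.21 -9.05] w 35.1
```

```bash

python3 -m creep '[{"tx":0,"ty":-0.3,"tz":-2.4,"wx":0,"wy":0,"wz":0,"gripper":0.6},{"tx":0,"ty":-0.6,"tz":-4.6,"wx":0,"wy":0,"wz":0,"gripper":0.6},{"tx":0,"ty":-0.9,"tz":-6.5,"wx":0,"wy":0,"wz":0,"gripper":0.6},{"tx":0,"ty":-1.1,"tz":-8,"wx":0,"wy":0,"wz":0,"gripper":0.6},{"tx":0,"ty":-1.2,"tz":-8.8,"wx":0,"wy":0,"wz":0,"gripper":0.6},{"tx":0.4,"ty":-1.2,"tz":-9,"wx":0,"wy":0,"wz":0,"gripper":0.6},{"tx":1,"ty":-1.2,"tz":-9,"wx":0,"wy":0,"wz":0,"gripper":0.6},{"tx":1,"ty":-1.2,"tz":-9,"wx":0,"wy":0,"wz":0,"gripper":0.6}]'
python3 go.py 544 -328 176
python3 wm.py 544 -328 75 92 98
python3 - <<'E'
from h import *
F,W=cloud("wrist"); cv2.imwrite("pics/w21.png",F[:,:,::-1])
E
```

```text
time: 30.22
tool_pos: [544.4, -324.5, 215.1]
tcp_rot: [1.064, 1.568, 2.289]
contact_force: [-0.8, 0.5, -1.8]
grip_width: 35.4
t 30.22 pos [ 544.4 -324.5  215.1] down in tool [ 1.    -0.003 -0.001] jaw [0.338 0.941 0.001] tx ty tz cm [ 3.91 -0.09 -0.35] w 35.4
(array([ 544., -328.]), 67.4, array([ 536.6, -327.9]), array([ 520. , -322. ,   95.5]), 11385)
 fit [ 543.9 -327.9] 66.87457459858493
```

View pics/w21.png

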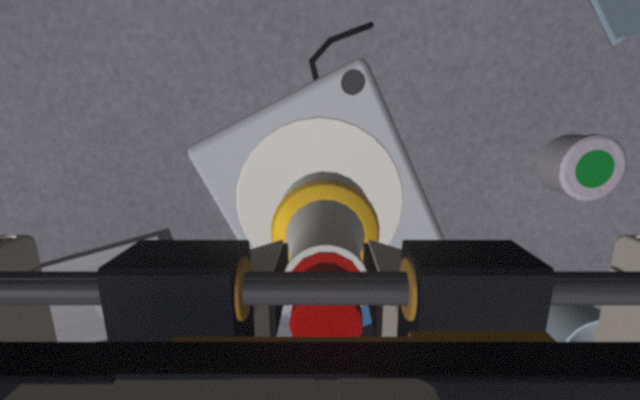

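The yellow flask is over the plate with the stopper still seated at (326,290). Lowering.

```bash
python3 go.py 544 -328 176
python3 -m creep '[{"tx":0.4,"ty":-0.1,"tz":-0.2,"wx":0,"wy":0,"wz":0,"gripper":0.6},{"tx":1,"ty":-0.1,"tz":-0.3,"wx":0,"wy":0,"wz":0,"gripper":0.6},{"tx":1.8,"ty":-0.1,"tz":-0.3,"wx":0,"wy":0,"wz":0,"gripper":0.6},{"tx":2.4,"ty":-0.1,"tz":-0.3,"wx":0,"wy":0,"wz":0,"gripper":0.6},{"tx":2.9,"ty":-0.1,"tz":-0.3,"wx":0,"wy":0,"wz":0,"gripper":0.6},{"tx":3.1,"ty":-0.1,"tz":-0.3,"wx":0,"wy":0,"wz":0,"gripper":0.6},{"tx":3.2,"ty":-0.1,"tz":-0.3,"wx":0,"wy":0,"wz":0,"gripper":0.6},{"tx":3.2,"ty":-0.1,"tz":-0.3,"wx":0,"wy":0,"wz":0,"gripper":0.6}]'
python3 go.py 544 -328 176
```

```text
t 30.32 pos [ 544.9 -324.6  216.3] down in tool [ 1.    -0.001 -0.001] jaw [0.338 0.941 0.001] tx ty tz cm [ 4.03 -0.04 -0.35] w 35.3
time: 30.98
tool_pos: [544.7, -329.0, 184.5]
tcp_rot: [0.987, 1.57, 2.212]
contact_force: [0.2, -0.9, -1.7]
grip_width: 35.1
t 30.98 pos [ 544.7 -329.   184.5] down in tool [ 1. -0. -0.] jaw [0.339 0.941 0.   ] tx ty tz cm [0.85 0.1  0.08] w 35.1
```

```bash

python3 -m creep '[{"tx":0.2,"ty":0.1,"tz":0.1,"wx":0,"wy":0,"wz":0,"gripper":0.6},{"tx":0.4,"ty":0.1,"tz":0.1,"wx":0,"wy":0,"wz":0,"gripper":0.6},{"tx":0.55,"ty":0.1,"tz":0.1,"wx":0,"wy":0,"wz":0,"gripper":0.6},{"tx":0.65,"ty":0.1,"tz":0.1,"wx":0,"wy":0,"wz":0,"gripper":0.6},{"tx":0.75,"ty":0.1,"tz":0.1,"wx":0,"wy":0,"wz":0,"gripper":0.6},{"tx":0.8,"ty":0.1,"tz":0.1,"wx":0,"wy":0,"wz":0,"gripper":0.6},{"tx":0.85,"ty":0.1,"tz":0.1,"wx":0,"wy":0,"wz":0,"gripper":0.6},{"tx":0.85,"ty":0.1,"tz":0.1,"wx":0,"wy":0,"wz":0,"gripper":0.6}]'
python3 go.py 544 -328 175.8
```

```text
time: 31.65
tool_pos: [544.0, -327.8, 176.2]
tcp_rot: [0.857, 1.571, 2.082]
contact_force: [-0.3, 0.4, -1.2]
grip_width: 35.4
t 31.65 pos [ 544.  -327.8  176.2] down in tool [ 1. -0. -0.] jaw [0.339 0.941 0.   ] tx ty tz cm [ 0.04 -0.   -0.02] w 35.4
```

```bash

python3 -m creep '[{"tx":0.05,"ty":0,"tz":0,"wx":0,"wy":0,"wz":0,"gripper":0.6},{"tx":0.05,"ty":0,"tz":0,"wx":0,"wy":0,"wz":0,"gripper":0.6}]'
python3 go.py 544 -328 175.8
python3 -m creep '[{"tx":0.04,"ty":0,"tz":0,"wx":0,"wy":0,"wz":0,"gripper":0.6},{"tx":0.04,"ty":0,"tz":0,"wx":0,"wy":0,"wz":0,"gripper":0.6}]'
python3 go.py 544 -328 175.8
```

```text
time: 31.82
tool_pos: [544.1, -327.9, 175.9]
tcp_rot: [-1.562, 1.571, -0.337]
contact_force: [-0.1, -0.1, -1.8]
grip_width: 35.2
t 31.82 pos [ 544.1 -327.9  175.9] down in tool [ 1.  0. -0.] jaw [0.339 0.941 0.   ] tx ty tz cm [ 0.01  0.01 -0.02] w 35.2
time: 31.98
tool_pos: [544.2, -328.0, 175.8]
tcp_rot: [-1.819, 1.57, -0.594]
contact_force: [-0.2, -0.3, 1.3]
grip_width: 35.4
t 31.98 pos [ 544.2 -328.   175.8] down in tool [1.    0.001 0.   ] jaw [ 0.339  0.941 -0.   ] tx ty tz cm [ 0.    0.02 -0.01] w 35.4
```

```bash
python3 -m creep '[{"tx":0,"ty":0,"tz":0,"wx":0,"wy":0,"wz":0,"gripper":0.1},{"tx":0,"ty":0,"tz":0,"wx":0,"wy":0,"wz":0,"gripper":-0.2},{"tx":0,"ty":0,"tz":0,"wx":0,"wy":0,"wz":0,"gripper":-0.5},{"tx":0,"ty":0,"tz":0,"wx":0,"wy":0,"wz":0,"gripper":-0.6},{"tx":0,"ty":0,"tz":0,"wx":0,"wy":0,"wz":0,"gripper":-0.8},{"tx":-1,"ty":0,"tz":0,"wx":0,"wy":0,"wz":0,"gripper":-1},{"tx":-3,"ty":0,"tz":0,"wx":0,"wy":0,"wz":0,"gripper":-1},{"tx":-6,"ty":0,"tz":0,"wx":0,"wy":0,"wz":0,"gripper":-1}]'
python3 -m creep '[{"tx":-3,"ty":0,"tz":0,"wx":0,"wy":0,"wz":0,"gripper":-1},{"tx":-5.5,"ty":0,"tz":0,"wx":0,"wy":0,"wz":0,"gripper":-1},{"tx":-6,"ty":0,"tz":0,"wx":0,"wy":0,"wz":0,"gripper":-1},{"tx":-6,"ty":0,"tz":0,"wx":0,"wy":0,"wz":0,"gripper":-1}]'
python3 wm.py 544 -328 75 92 98  544 -328 25 196 204 544 -328 25 226 236
python3 go.py 456 12.8 200
python3 - <<'E'
from h import *
F,W=cloud("wrist"); cv2.imwrite("pics/w22.png",F[:,:,::-1])
E
```

```text
time: 32.65
tool_pos: [543.1, -327.1, 234.1]
tcp_rot: [1.235, 1.565, 2.459]
contact_force: [1.2, -0.1, 0.3]
grip_width: 83.1
time: 32.98
tool_pos: [544.7, -328.3, 298.4]
tcp_rot: [-1.872, 1.565, -0.647]
contact_force: [0.2, -0.1, 0.4]
grip_width: 92.0
(array([ 544.3, -328. ]), 67.4, array([ 544.3, -328. ]), array([ 535.7, -325.4,   95.5]), 8845)
 fit [ 544.1 -328. ] 67.0136311345581
(array([ 544.5, -327.3]), 17.9, array([ 543.5, -327.4]), array([ 536.9, -324.6,  201.5]), 581)
 fit [ 544.5 -327.3] 17.712545433862296
(array([ 543.6, -327.1]), 12.4, array([ 543.6, -327. ]), array([ 543. , -326.9,  230.9]), 1065)
 fit [ 543.5 -327.1] 12.120864726778041
t 33.03 pos [ 544.1 -327.8  296. ] down in tool [1.    0.001 0.   ] jaw [ 0.339  0.941 -0.   ] tx ty tz cm [ 9.57 19.85 29.06] w 91.5
```

View pics/w22.png

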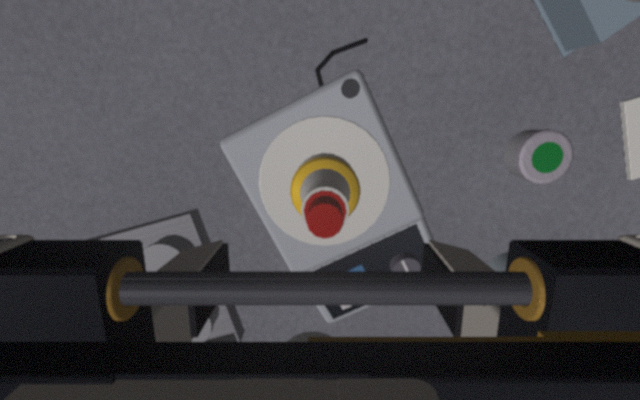

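The yellow flask with stopper stands centred on the plate (stopper at (325,213), offset under 1 mm). Now the funnel.

```bash
python3 -m creep '[{"tx":0,"ty":2,"tz":2.7,"wx":0,"wy":0,"wz":0,"gripper":-1},{"tx":0.3,"ty":4.1,"tz":6,"wx":0,"wy":0,"wz":0,"gripper":-1},{"tx":1,"ty":6.3,"tz":9.2,"wx":0,"wy":0,"wz":0,"gripper":-1},{"tx":2,"ty":8.5,"tz":12.4,"wx":0,"wy":0,"wz":0,"gripper":-1},{"tx":3,"ty":10.6,"tz":15.5,"wx":0,"wy":0,"wz":0,"gripper":-1},{"tx":4,"ty":12.7,"tz":18.6,"wx":0,"wy":0,"wz":0,"gripper":-1},{"tx":5,"ty":14.8,"tz":21.7,"wx":0,"wy":0,"wz":0,"gripper":-1},{"tx":6,"ty":16.8,"tz":24.6,"wx":0,"wy":0,"wz":0,"gripper":-1}]'
python3 -m creep '[{"tx":1,"ty":1.5,"tz":2.2,"wx":0,"wy":0,"wz":0,"gripper":-1},{"tx":2,"ty":2.6,"tz":3.8,"wx":0,"wy":0,"wz":0,"gripper":-1},{"tx":3,"ty":3,"tz":4.4,"wx":0,"wy":0,"wz":0,"gripper":-1},{"tx":3.5,"ty":3,"tz":4.4,"wx":0,"wy":0,"wz":0,"gripper":-1},{"tx":3.5,"ty":3,"tz":4.4,"wx":0,"wy":0,"wz":0,"gripper":-1}]'
python3 wm.py 456 12.8 45 90 102 
python3 go.py 456 12.8 73
python3 - <<'E'
from h import *
F,W=cloud("wrist"); cv2.imwrite("pics/w23.png",F[:,:,::-1])
E
```

```text
time: 33.75
tool_pos: [467.4, -37.4, 233.4]
tcp_rot: [1.588, 1.567, 2.813]
contact_force: [0.7, 0.4, -0.1]
grip_width: 91.8
time: 34.17
tool_pos: [454.8, 12.4, 198.4]
tcp_rot: [1.818, 1.566, 3.044]
contact_force: [0.1, 0.7, 0.3]
grip_width: 91.8
(array([455.7,  12.7]), 29.1, array([455.4,  12.7]), array([457.7,  11.9,  94.7]), 780)
 fit [455.6  12.7] 28.839398029185254
t 34.22 pos [455.5  11.9 199.4] down in tool [ 1.    -0.003  0.001] jaw [ 0.339  0.941 -0.001] tx ty tz cm [12.64 -0.05  0.11] w 91.9
```

View pics/w23.png

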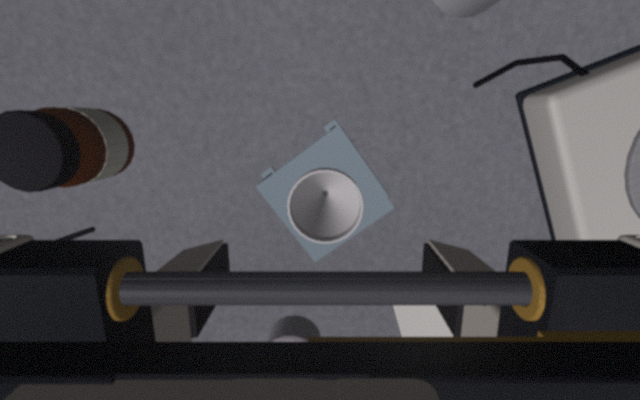

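The funnel rim is at (325,206), well centred between the open fingers. Descend.

```bash
python3 -m creep '[{"tx":1.5,"ty":0,"tz":0.1,"wx":0,"wy":0,"wz":0,"gripper":-1},{"tx":3.5,"ty":0,"tz":0.1,"wx":0,"wy":0,"wz":0,"gripper":-1},{"tx":5.5,"ty":0,"tz":0.1,"wx":0,"wy":0,"wz":0,"gripper":-1},{"tx":7.5,"ty":0,"tz":0.1,"wx":0,"wy":0,"wz":0,"gripper":-1},{"tx":9,"ty":0,"tz":0.1,"wx":0,"wy":0,"wz":0,"gripper":-1},{"tx":10,"ty":0,"tz":0.1,"wx":0,"wy":0,"wz":0,"gripper":-1},{"tx":10.5,"ty":0,"tz":0.1,"wx":0,"wy":0,"wz":0,"gripper":-1},{"tx":10.5,"ty":0,"tz":0.1,"wx":0,"wy":0,"wz":0,"gripper":-1}]'
python3 go.py 455.7 12.7 73
```

```text
time: 34.93
tool_pos: [456.3, 12.4, 94.7]
tcp_rot: [1.768, 1.569, 2.992]
contact_force: [0.6, -0.2, -0.4]
grip_width: 91.8
t 34.93 pos [456.3  12.4  94.7] down in tool [ 1.    -0.001  0.   ] jaw [ 0.34  0.94 -0.  ] tx ty tz cm [2.17 0.06 0.01] w 91.8
```

```bash
python3 -m creep '[{"tx":0.8,"ty":0.1,"tz":0,"wx":0,"wy":0,"wz":0,"gripper":-1},{"tx":1.5,"ty":0.1,"tz":0,"wx":0,"wy":0,"wz":0,"gripper":-1},{"tx":2,"ty":0.1,"tz":0,"wx":0,"wy":0,"wz":0,"gripper":-1},{"tx":2.1,"ty":0.1,"tz":0,"wx":0,"wy":0,"wz":0,"gripper":-1},{"tx":2.1,"ty":0.1,"tz":0,"wx":0,"wy":0,"wz":0,"gripper":-1},{"tx":2.1,"ty":0.1,"tz":0,"wx":0,"wy":0,"wz":0,"gripper":-0.7},{"tx":2.1,"ty":0.1,"tz":0,"wx":0,"wy":0,"wz":0,"gripper":-0.5},{"tx":2.1,"ty":0.1,"tz":0,"wx":0,"wy":0,"wz":0,"gripper":-0.4}]'
python3 -m creep '[{"tx":0,"ty":0,"tz":0,"wx":0,"wy":0,"wz":0,"gripper":-0.3},{"tx":0,"ty":0,"tz":0,"wx":0,"wy":0,"wz":0,"gripper":-0.25},{"tx":0,"ty":0,"tz":0,"wx":0,"wy":0,"wz":0,"gripper":-0.2},{"tx":0,"ty":0,"tz":0,"wx":0,"wy":0,"wz":0,"gripper":0},{"tx":0,"ty":0,"tz":0,"wx":0,"wy":0,"wz":0,"gripper":0},{"tx":0,"ty":0,"tz":0,"wx":0,"wy":0,"wz":0,"gripper":0}]'
python3 go.py 455.7 12.7 73
python3 - <<'E'
from h import *
F,W=cloud("wrist"); cv2.imwrite("pics/w24.png",F[:,:,::-1])
E
```

```text
time: 35.6
tool_pos: [455.7, 13.5, 74.7]
tcp_rot: [-1.218, 1.57, 0.007]
contact_force: [0.0, -0.3, 0.4]
grip_width: 76.8
time: 36.1
tool_pos: [455.3, 12.7, 74.7]
tcp_rot: [-3.037, 1.57, -1.812]
contact_force: [-2.2, -4.2, 2.8]
grip_width: 56.9
t 36.1 pos [455.3  12.7  74.7] down in tool [1.    0.    0.001] jaw [ 0.339  0.941 -0.001] tx ty tz cm [ 0.17 -0.04  0.02] w 56.9
```

View pics/w24.png

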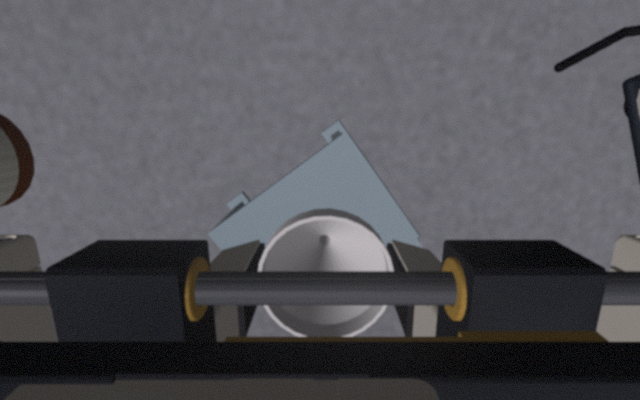

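The funnel is held by its rim, between the pads at (325,275). Lift straight out.

```bash
python3 -m creep '[{"tx":-0.2,"ty":0,"tz":0,"wx":0,"wy":0,"wz":0,"gripper":0},{"tx":-0.7,"ty":0,"tz":0,"wx":0,"wy":0,"wz":0,"gripper":0},{"tx":-1.5,"ty":0,"tz":0,"wx":0,"wy":0,"wz":0,"gripper":0},{"tx":-2.5,"ty":0,"tz":0,"wx":0,"wy":0,"wz":0,"gripper":0},{"tx":-4,"ty":0,"tz":0,"wx":0,"wy":0,"wz":0,"gripper":0},{"tx":-6,"ty":0,"tz":0,"wx":0,"wy":0,"wz":0,"gripper":0},{"tx":-9,"ty":0,"tz":0,"wx":0,"wy":0,"wz":0,"gripper":0},{"tx":-12,"ty":0,"tz":0,"wx":0,"wy":0,"wz":0,"gripper":0}]'
python3 go.py 529.2 312.8 260
python3 - <<'E'
from h import *
F,W=cloud("scene"); cv2.imwrite("pics/s25.png",cv2.resize(F[100:300,260:500,::-1],None,fx=2.5,fy=2.5))
E
```

```text
time: 36.82
tool_pos: [455.0, 13.8, 195.9]
tcp_rot: [1.349, 1.57, 2.574]
contact_force: [0.0, 0.8, -0.1]
grip_width: 57.2
t 36.82 pos [455.   13.8 195.9] down in tool [ 1.    -0.001 -0.   ] jaw [0.339 0.941 0.   ] tx ty tz cm [-6.4   3.15 30.65] w 57.2
```

View pics/s25.png

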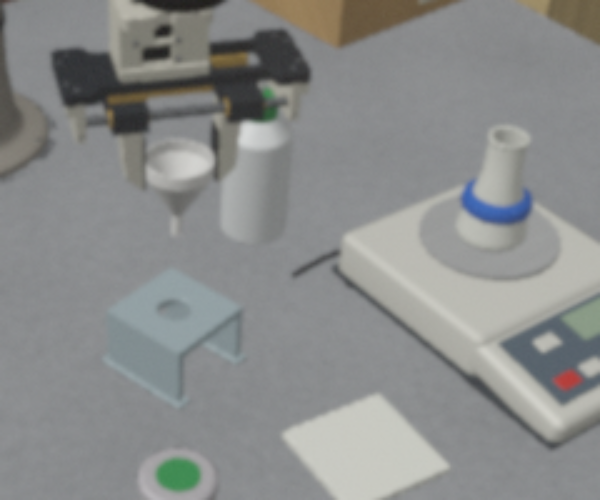

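The funnel hangs upright at (180,185), free of the rack. Rise and travel to the blue flask.

```bash
python3 -m creep '[{"tx":-2,"ty":0.1,"tz":1,"wx":0,"wy":0,"wz":0,"gripper":0},{"tx":-4,"ty":0.3,"tz":3,"wx":0,"wy":0,"wz":0,"gripper":0},{"tx":-6,"ty":0.6,"tz":6,"wx":0,"wy":0,"wz":0,"gripper":0},{"tx":-7,"ty":0.9,"tz":9,"wx":0,"wy":0,"wz":0,"gripper":0},{"tx":-7,"ty":1.2,"tz":12,"wx":0,"wy":0,"wz":0,"gripper":0},{"tx":-7,"ty":1.5,"tz":15,"wx":0,"wy":0,"wz":0,"gripper":0},{"tx":-7,"ty":1.8,"tz":18,"wx":0,"wy":0,"wz":0,"gripper":0},{"tx":-7,"ty":2.1,"tz":21,"wx":0,"wy":0,"wz":0,"gripper":0}]'
python3 -m creep '[{"tx":0,"ty":0.3,"tz":3,"wx":0,"wy":0,"wz":0,"gripper":0},{"tx":0,"ty":0.6,"tz":5.5,"wx":0,"wy":0,"wz":0,"gripper":0},{"tx":0,"ty":0.8,"tz":7.5,"wx":0,"wy":0,"wz":0,"gripper":0},{"tx":0,"ty":0.9,"tz":8.8,"wx":0,"wy":0,"wz":0,"gripper":0},{"tx":0,"ty":0.9,"tz":9.4,"wx":0,"wy":0,"wz":0,"gripper":0},{"tx":0,"ty":0.9,"tz":9.4,"wx":0,"wy":0,"wz":0,"gripper":0},{"tx":0,"ty":0.9,"tz":9.4,"wx":0,"wy":0,"wz":0,"gripper":0}]'
python3 go.py 529.1 312.8 240
python3 - <<'E'
from h import *
F,W=cloud("scene"); cv2.imwrite("pics/s26.png",cv2.resize(F[40:240,370:570,::-1],None,fx=3,fy=3))
F,W=cloud("wrist"); cv2.imwrite("pics/w26.png",F[:,:,::-1])
E
```

```text
time: 37.53
tool_pos: [506.9, 219.9, 265.2]
tcp_rot: [-0.632, 1.57, 0.593]
contact_force: [0.9, -0.7, -0.5]
grip_width: 57.4
time: 38.12
tool_pos: [530.1, 309.3, 264.5]
tcp_rot: [3.013, 1.571, -2.045]
contact_force: [0.1, 1.0, -0.2]
grip_width: 57.2
t 38.12 pos [530.1 309.3 264.5] down in tool [ 1. -0.  0.] jaw [ 0.339  0.941 -0.   ] tx ty tz cm [2.45 0.22 0.3 ] w 57.2
```

View pics/s26.png

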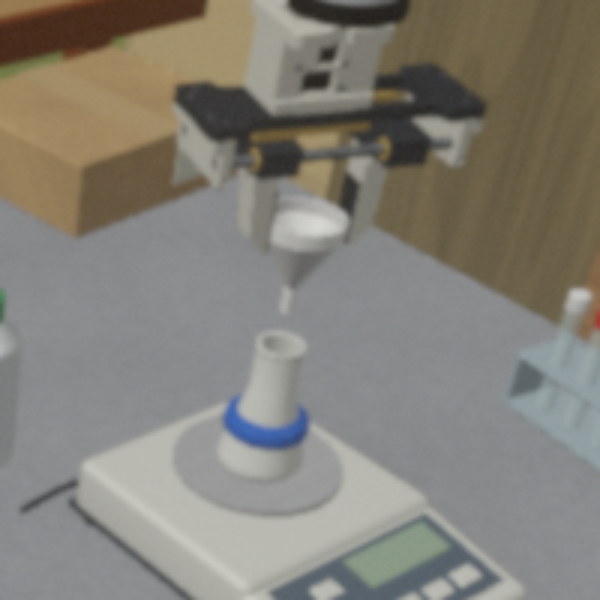

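View pics/w26.png

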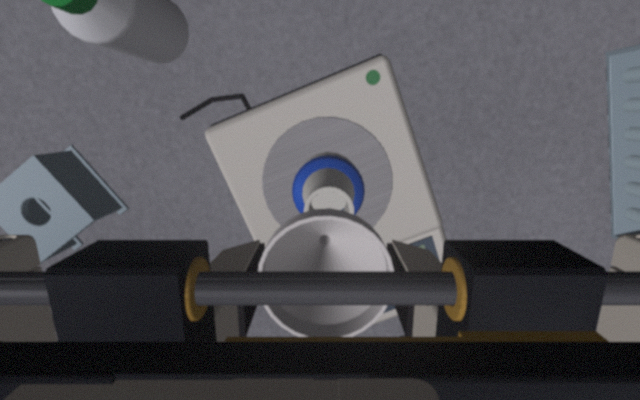

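The funnel stem at (287,300) hangs above the mouth at (282,346). Apply the small lateral correction and come down to the rim.

```bash
python3 -m creep '[{"tx":0.2,"ty":0.2,"tz":0.3,"wx":0,"wy":0,"wz":0,"gripper":0},{"tx":0.8,"ty":0.2,"tz":0.3,"wx":0,"wy":0,"wz":0,"gripper":0},{"tx":1.4,"ty":0.2,"tz":0.3,"wx":0,"wy":0,"wz":0,"gripper":0},{"tx":2,"ty":0.2,"tz":0.3,"wx":0,"wy":0,"wz":0,"gripper":0},{"tx":2.3,"ty":0.2,"tz":0.3,"wx":0,"wy":0,"wz":0,"gripper":0},{"tx":2.4,"ty":0.2,"tz":0.3,"wx":0,"wy":0,"wz":0,"gripper":0},{"tx":2.4,"ty":0.2,"tz":0.3,"wx":0,"wy":0,"wz":0,"gripper":0}]'
python3 go.py 529 312.8 195.5
python3 - <<'E'
from h import *
F,W=cloud("scene"); cv2.imwrite("pics/s27.png",cv2.resize(F[80:200,410:530,::-1],None,fx=5,fy=5))
E
```

```text
time: 38.8
tool_pos: [529.3, 313.0, 239.9]
tcp_rot: [2.322, 1.57, -2.736]
contact_force: [0.7, -0.5, -0.8]
grip_width: 57.5
t 38.8 pos [529.3 313.  239.9] down in tool [ 1.    -0.001  0.001] jaw [ 0.339  0.941 -0.001] tx ty tz cm [ 4.44  0.02 -0.02] w 57.5
```

View pics/s27.png

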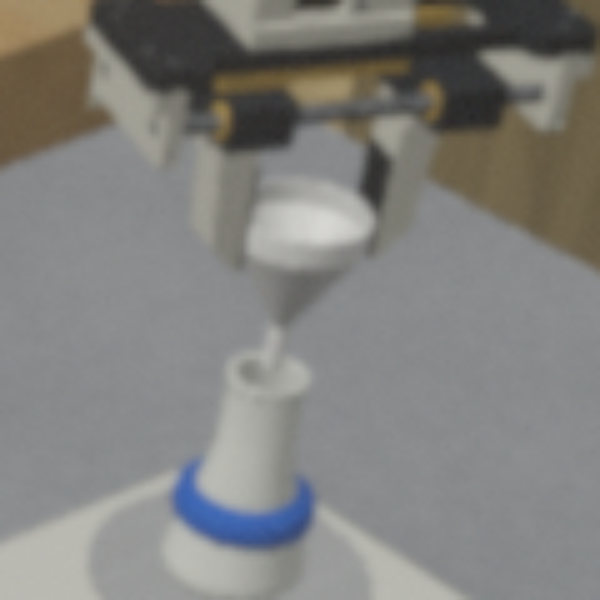

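The stem tip (272,365) is centred over the mouth (270,375). Lowering into the neck.

```bash
python3 -m creep '[{"tx":0.5,"ty":0,"tz":0,"wx":0,"wy":0,"wz":0,"gripper":0},{"tx":1.2,"ty":0,"tz":0,"wx":0,"wy":0,"wz":0,"gripper":0},{"tx":2,"ty":0,"tz":0,"wx":0,"wy":0,"wz":0,"gripper":0},{"tx":2.8,"ty":0,"tz":0,"wx":0,"wy":0,"wz":0,"gripper":0},{"tx":3.4,"ty":0,"tz":0,"wx":0,"wy":0,"wz":0,"gripper":0},{"tx":3.8,"ty":0,"tz":0,"wx":0,"wy":0,"wz":0,"gripper":0},{"tx":3.9,"ty":0,"tz":0,"wx":0,"wy":0,"wz":0,"gripper":0},{"tx":3.9,"ty":0,"tz":0,"wx":0,"wy":0,"wz":0,"gripper":0}]'
python3 go.py 529 312.8 195.5
```

```text
time: 39.52
tool_pos: [529.3, 313.1, 201.0]
tcp_rot: [2.233, 1.57, -2.825]
contact_force: [-0.5, 0.4, 0.0]
grip_width: 57.4
t 39.52 pos [529.3 313.1 201. ] down in tool [ 1. -0.  0.] jaw [ 0.339  0.941 -0.   ] tx ty tz cm [ 0.55  0.02 -0.04] w 57.4
```

```bash
python3 -m creep '[{"tx":0.1,"ty":0,"tz":0,"wx":0,"wy":0,"wz":0,"gripper":0},{"tx":0.2,"ty":0,"tz":0,"wx":0,"wy":0,"wz":0,"gripper":0},{"tx":0.3,"ty":0,"tz":0,"wx":0,"wy":0,"wz":0,"gripper":0},{"tx":0.4,"ty":0,"tz":0,"wx":0,"wy":0,"wz":0,"gripper":0},{"tx":0.5,"ty":0,"tz":0,"wx":0,"wy":0,"wz":0,"gripper":0},{"tx":0.5,"ty":0,"tz":0,"wx":0,"wy":0,"wz":0,"gripper":0}]'
python3 go.py 529 312.8 195.5
python3 - <<'E'
from h import *
F,W=cloud("scene"); cv2.imwrite("pics/s28.png",cv2.resize(F[80:200,410:530,::-1],None,fx=5,fy=5))
E
```

```text
time: 40.02
tool_pos: [529.5, 313.0, 196.5]
tcp_rot: [-1.119, 1.571, 0.106]
contact_force: [0.7, -1.1, 0.2]
grip_width: 57.0
t 40.02 pos [529.5 313.  196.5] down in tool [ 1.  0. -0.] jaw [0.339 0.941 0.   ] tx ty tz cm [ 0.1   0.03 -0.04] w 57.0
```

View pics/s28.png

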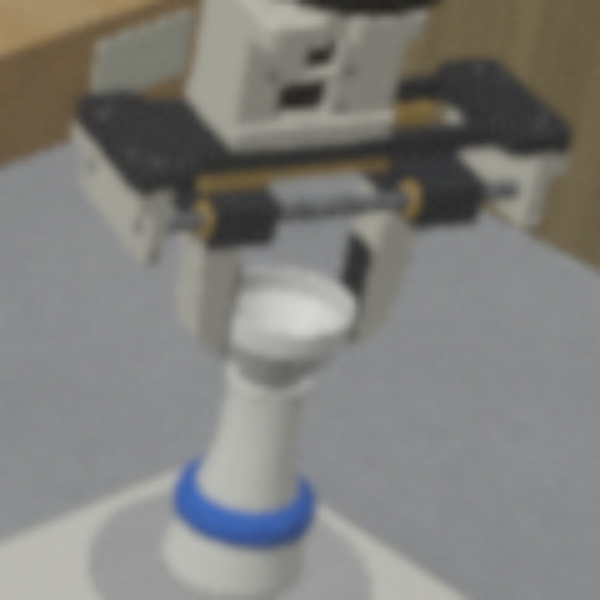

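The funnel cone is about 1–2 mm above the rim with no contact force. Ease down 1 mm and release slowly.

```bash
python3 -m creep '[{"tx":0.1,"ty":0,"tz":0,"wx":0,"wy":0,"wz":0,"gripper":0},{"tx":0.1,"ty":0,"tz":0,"wx":0,"wy":0,"wz":0,"gripper":0}]'; python3 -m creep '[{"tx":0,"ty":0,"tz":0,"wx":0,"wy":0,"wz":0,"gripper":-0.4},{"tx":0,"ty":0,"tz":0,"wx":0,"wy":0,"wz":0,"gripper":-0.6},{"tx":0,"ty":0,"tz":0,"wx":0,"wy":0,"wz":0,"gripper":-0.8},{"tx":0,"ty":0,"tz":0,"wx":0,"wy":0,"wz":0,"gripper":-1},{"tx":0,"ty":0,"tz":0,"wx":0,"wy":0,"wz":0,"gripper":-1},{"tx":0,"ty":0,"tz":0,"wx":0,"wy":0,"wz":0,"gripper":-1},{"tx":-0.5,"ty":0,"tz":0,"wx":0,"wy":0,"wz":0,"gripper":-1},{"tx":-1.5,"ty":0,"tz":0,"wx":0,"wy":0,"wz":0,"gripper":-1}]'
python3 -m creep '[{"tx":-2,"ty":0,"tz":0,"wx":0,"wy":0,"wz":0,"gripper":-1},{"tx":-4,"ty":0,"tz":0,"wx":0,"wy":0,"wz":0,"gripper":-1},{"tx":-7,"ty":0,"tz":0,"wx":0,"wy":0,"wz":0,"gripper":-1},{"tx":-10,"ty":0,"tz":0,"wx":0,"wy":0,"wz":0,"gripper":-1},{"tx":-10,"ty":0,"tz":0,"wx":0,"wy":0,"wz":0,"gripper":-1}]'
python3 wm.py 529.2 312.8 45 210 222  529 312 75 72 78
python3 - <<'E'
from h import *
F,W=cloud("scene"); cv2.imwrite("pics/s29.png",F[:,:,::-1])
cv2.imwrite("pics/s29z.png",cv2.resize(F[80:200,410:530,::-1],None,fx=5,fy=5))
F,W=cloud("wrist"); cv2.imwrite("pics/w29.png",F[:,:,::-1])
E
```

```text
time: 40.23
tool_pos: [529.6, 313.1, 195.7]
tcp_rot: [-0.879, 1.57, 0.346]
contact_force: [-0.2, -1.0, 2.6]
grip_width: 57.3
time: 40.9
tool_pos: [528.9, 312.8, 209.8]
tcp_rot: [2.305, 1.568, -2.753]
contact_force: [0.4, -0.4, -0.5]
grip_width: 91.7
time: 41.32
tool_pos: [531.2, 313.9, 318.5]
tcp_rot: [-0.81, 1.558, 0.415]
contact_force: [0.0, 0.4, 1.1]
grip_width: 91.6
(array([529.3, 313. ]), 29.1, array([529.2, 312.9]), array([531.5, 312. , 215.3]), 828)
 fit [529.2 312.9] 28.829874437251856
(array([529.6, 312.1]), 64.9, array([526.5, 311.9]), array([509.2, 319.1,  75.5]), 5236)
 fit [529.5 312.1] 64.59535297028755
```

View pics/s29.png

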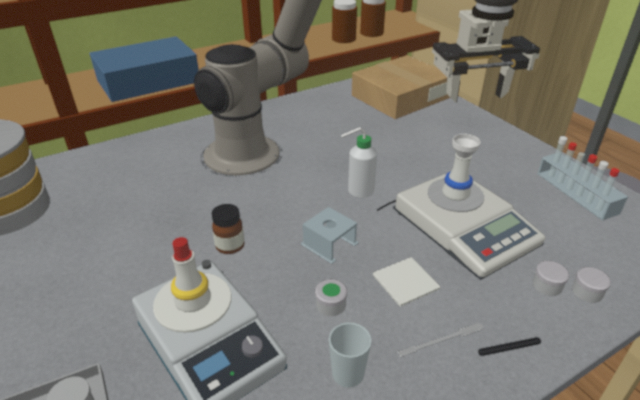

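View pics/s29z.png

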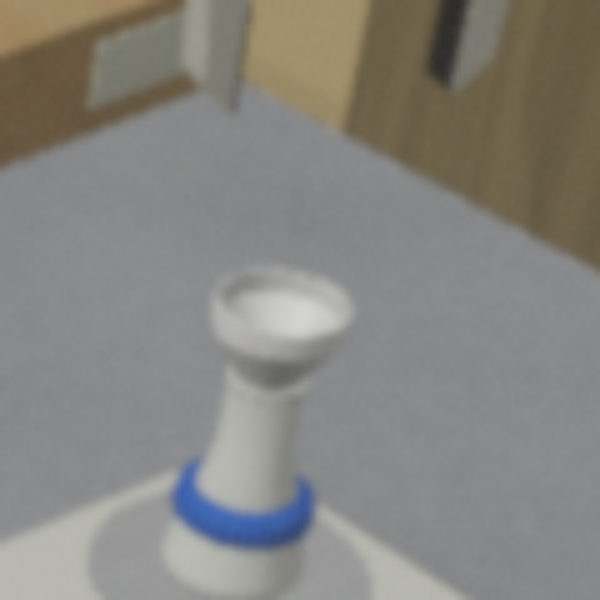

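View pics/w29.png

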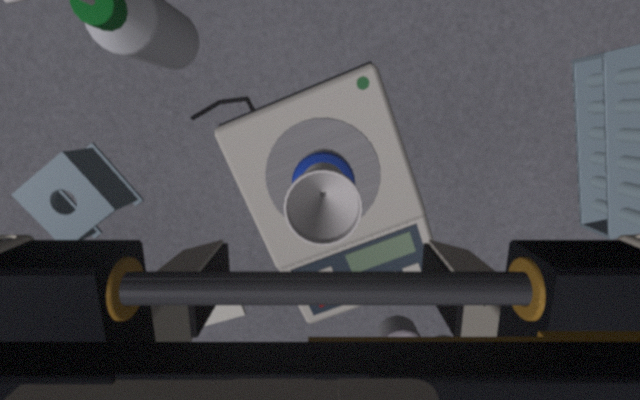

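The full view shows both flasks swapped: yellow with stopper at (187,275), blue with funnel at (460,175). The bystanders are where they started. A quick bystander check from the top camera, then hand in.

```bash
python3 -m creep '[{"tx":0,"ty":0,"tz":0,"wx":0,"wy":0,"wz":0,"gripper":-1},{"tx":0,"ty":0,"tz":0,"wx":0,"wy":0,"wz":0,"gripper":-1},{"tx":0,"ty":0,"tz":0,"wx":0,"wy":0,"wz":0,"gripper":-1}]'; python3 - <<'E'
from h import *
F,W=cloud("top")
for k,c,r,a,b in [("tin",(606.5,-81.6),45,38,50),("jar",(339,-177),45,90,100),("wash",(319,180),50,100,190),("stopper",(542,-327),40,226,240)]: print(k,*circ(ring(W,c,r,a,b)))
close_job()
E
```

```text
time: 41.72
tool_pos: [529.1, 312.9, 309.3]
tcp_rot: [2.291, 1.569, -2.767]
contact_force: [0.2, -0.4, -0.6]
grip_width: 91.9
tin [609.1 -80.5] 31.6 [608.7 -80.5] [608.8 -80.1  43.1] 435
jar [ 340.  -180.5] 29.8 [ 339.3 -180. ] [ 339.8 -180.2   95.5] 480
wash [317.3 180.6] 45.3 [320.3 181.8] [319.9 186.7 136. ] 672
stopper [ 541.7 -325.9] 12.3 [ 541.6 -325.6] [ 541.6 -325.8  230.8] 101
the job is handed in; nothing more can be done
```

The two flasks have changed places, and the job was handed in at about 42 s of the 128 s allowed. I parked the yellow flask on the tile, moved the stopper into it, then carried blue to the balance and yellow to the stirrer. Last, I set the funnel in the blue flask. Stopper and funnel were released at or about 1–2 mm above their seats, never pushed in.

Last checks:
- **Placement:** both flasks stand upright, each within about 1 mm of the middle of its pan or plate.
- **Stopper and funnel:** the stopper top is at about 231 mm and the funnel rim at about 215 mm, both within about 1 mm of the seated height.
- **Bystanders:** tin, jar and wash bottle show no real movement in the top camera.
- **Gripper:** it is open and clear above everything; contact forces read at set-downs and grasps stayed under about 6 N.

The scene and top cameras disagreed by about 4 mm in x, so I used the wrist camera, which read in between, for the final positions. The first move call was refused because it left out keys, and the arm did not move. No check failed.

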